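# Put the soldering corner back in its holders

## Robot

A 6-joint arm with a two-finger parallel gripper is mounted at the origin on a cart in front of the work surface, level with it; the furniture and walls round the work are solid. World frame = base frame: x ahead of the robot, y to its left, z up, the work surface at z = 0. Lengths are in m, angles in rad, forces in N, time in s.
With the tool pointing down it reaches from about 0.35 to 0.85 m from the base axis. Payload 8.1 kg.
Tool frame: the origin (TCP) lies on the centre line of the jaws, within the pads' length; the fingertips stand robot.finger_overhang ahead of it and the grasp point (between the pads) lies 5 mm behind it (robot.finger_overhang is the distance from the TCP to the fingertips, in m); z points along the fingers, y is the direction in which the jaws open and shut (so a half turn about z gives the same grasp; the last joint's range is limited). The gripper opens to 93 mm and grips with 3 to 60 N. Pads are 15 mm wide; open, the fingers measure 128 mm over their backs; the gripper's body (75 mm by 188 mm) begins 65 mm behind the grasp point.
Start: joints at [1.12, 0.13, 1.488, -0, 1.523, -0.085], TCP at [0.215, 0.56, 0.233] pointing down, gripper open.
Joint ranges: [-2.96, 2.96], [-0.89, 2.26], [0.02, 2.5], [-1.34, 4.48], [0, 2.73], [-2.66, 2.66]. Speed limits (rad/s): [2.39, 2.39, 2.79, 3.14, 3.14, 3.14].

## Interface

Orientations are given as a rotation vector (axis times angle).
In Python, from plant import robot gives the robot as it stands. The module is installed in compiled form; this text tells all that it offers.
- The arm moves only by the tool carry_out, never from a script. Its argument "commands" is a list that holds one entry, the list of rows, each a list of 4 numbers: the shift along the tool's x, y, z in cm, then the turn about the tool's z in degrees. In form: [[[tx, ty, tz, roll], ...]]. A call has 1 to 20 rows; each row shifts and turns the commanded pose from where the row before left it, along the tool's axes as they then stand; what a row does not reach is not made up. A row lasts 1/12 s, in which the tool goes at most 41.7 mm and 7.16 degrees, less where a joint would pass 70% of its speed; a pose out of reach is approached as far as the arm can. A call is refused whole if a number of a shift passes 4.17 or a number of a turn 7.16, either way. A call with a gripper value outside its range is refused whole. "claw" is the finger opening in cm, from 0 to 9.3, set as the call begins (left out, the last holds). The fingers move at their own pace and stop on an object; "grip_force" is the grip in N (left out, the last holds). Time passes only in rows, so rows that do not move let the fingers close. It gives the time, the measured TCP pose, the force and the opening at its end, in the units of the state.
- robot.read_state(): the state, without advancing time (a new reading comes with each control period).
- robot.read_camera(name): name is "scene" or "top" or "wrist"; returns the picture (420x560x3 uint8, red, green, blue); there is no depth.
- robot.camera_params(name): a dict with "mtx" (3x3 intrinsics, pixels), "dist_coeffs" ([k1, k2, p1, p2, k3] as OpenCV has them; the pictures are not rectified), "R" (3x3) and "t" (3): a world point X has camera coordinates R X + t. Camera axes: x right, y down, z forward; pixel columns grow to the right and rows downward; lengths in m; the calibration is good to about 2 mm. A picture is of the moment at which its call begins: read the wrist's pose just before it. camera_params takes no time and is no camera call; for the wrist camera it gives the pose at the moment of the call.
- robot.close_job(): hands the job in, once; it reports no verdict.
The state is a dict: "t": time; "q": joint angles; "dq": joint speeds; "joint_torque": joint torques, N m; "tool_pos": TCP position; "orientation": TCP orientation; "force": force on the tool from outside, world axes, zero at the start; "wrist_torque": the same for the moment, N m; "opening": finger opening in m.
Only numpy, scipy, OpenCV 4.12 (cv2) and the standard library are available. Lean on these libraries where they do the work, as an engineer would, in place of code of your own. Each camera call takes 0.05 s, during which the arm holds its last target.

## Task

The charcoal block, the white tub and the flux jar stand in each other's wooden holders: move the block into the oblong holder, the tub into the large round one and the jar into the small round one, each flat on the floor inside the rim, parking one on a free spot of the bench meanwhile. Snap the loose lid fully down onto the tub all round, so that it is shut when you finish. Leave the green wax block and the footed steel cup where they are.

Things in the scene. Friction and masses are not known exactly. Their poses are not given: they have to be found in the camera images.
- round_holder: large round holder of dark wood, fixed to the bench: 100 mm across outside, 88 mm inside the rim; floor 6 mm thick, rim 4 mm higher (10 mm overall). Origin at the centre of its underside, on the bench; z up. Home of the tub; the charcoal block stands in it at the start.
- small_holder: small round holder of dark wood, fixed to the bench: 76 mm across outside, 64 mm inside the rim; floor 6 mm thick, rim 4 mm higher. Origin at the centre of its underside, on the bench; z up. Home of the flux jar; the tub stands in it at the start.
- oblong_holder: oblong holder of dark wood, fixed to the bench: 68 x 96 mm outside, 56 x 84 mm inside the rim, long side along its y; floor 6 mm thick, rim 4 mm higher. Origin at the centre of its underside, on the bench; z up. Home of the charcoal block; the flux jar stands in it at the start.
- charcoal_block: loose black charcoal soldering block, 45 x 71 x 22 mm (x, y, z), about 60 g. Origin at the centre of its underside; long side along its y, so it is gripped across its x.
- flux_jar: loose round white jar with a fixed yellow cap, 44 mm across (cap, the upper 11 mm, 46 mm), 41 mm high, about 50 g. Origin at the centre of its underside; z up.
- tub: loose open round tub of white plastic, 53 mm across outside, 42 mm high, wall 2 mm, with a bead 57 mm across all round just below its rim (bead centre 40 mm up), about 80 g. Origin at the centre of its underside; z up.
- tub_lid: loose white plastic snap lid, 100 g, starts upright. Origin: underside centre of its tapered plug (37-45 mm across, 10 mm high); above: plate 65 mm across (10-14 mm up), knob 18 mm across (14-30 mm up). Push down 5-15 N, any yaw: 4 spring clips snap over the tub's bead; origin then 32 mm above the tub's. It may catch at one side only: press again on the knob's top.
- wax_block: loose green block of carving wax, 32 x 61 x 18 mm (x, y, z), not to be disturbed. Origin at the centre of its underside.
- metal_cup: loose footed steel cup, 65 mm across at the rim, 49 mm high, not to be disturbed. Origin at the centre of its underside.
There are look-alikes about, which are no part of the job. There is more than one size of the flux_jar; the job needs the larger.

How it is judged:
At the end, for the whole second after the job is handed in: Each flat on the floor inside its rim: tub in the large round holder (centres within 18.5 mm), jar in the small round one (11 mm), block lengthwise in the oblong one (10.5 mm). Lid snapped level on the tub: origin 30 to 34 mm above the tub's, within 3 mm sideways. All four at rest (horizontal distance between tub and round_holder below 0.0185 m and z of tub in the frame of round_holder below 0.0085 m and angle between each of tub, flux_jar, charcoal_block's own z axis and vertical below 0.06 rad and horizontal distance between flux_jar and small_holder below 0.011 m and z of flux_jar in the frame of small_holder below 0.0085 m and horizontal distance between charcoal_block and oblong_holder below 0.0105 m and z of charcoal_block in the frame of oblong_holder below 0.0085 m and angle between the y axis of charcoal_block and the y axis of oblong_holder, either way round below 0.3 rad and horizontal distance between tub_lid and tub below 0.003 m and z of tub_lid in the frame of tub between 0.03 and 0.034 m and angle between the z axis of tub_lid and the z axis of tub, either way round below 0.05 rad and linear speed of each of tub, charcoal_block, flux_jar, tub_lid below 0.01 m/s and angular speed of each of tub, charcoal_block, flux_jar, tub_lid below 0.2 rad/s); the robot touches nothing.
It fails at once if the wax block was pushed more than 20 mm (distance of wax_block from where it was at the start of the episode above 0.02 m).
It fails at once if the steel cup was pushed more than 20 mm (distance of metal_cup from where it was at the start of the episode above 0.02 m).
It fails at once if the steel cup was tipped over (angle between metal_cup's own z axis and vertical above 0.6 rad).
It also fails if it takes over 144 s, if anything falls off the work surface, if the arm or the gripper's body presses on something with over 40 N, if the wrist force passes 120 N, or if a joint passes its speed limit or range.

## Working session

There is one attempt and no reset: what is moved stays moved. The work goes in short steps, Python scripts to look and compute and a tool call to move; the robot and the scene stay as the last step left them, time stands still between calls to the robot, and variables do not carry over. Pictures are saved under pics/ and viewed, and the job is handed in when it is done.

Besides the shell and the picture viewer there is one more tool, called after "Request:" by a JSON object that holds its "name" and its "arguments", one argument or row to a line. carry_out: Moves the arm, as the interface text tells. Its arguments: {"type":"object","properties":{"commands":{"type":"array","items":{"type":"array","items":{"type":"array","items":{"type":"number"}}}},"claw":{"type":"number"},"grip_force":{"type":"number"}},"required":["commands"]}

```bash
ls; mkdir -p pics
python3 - <<'E'
from plant import robot
import cv2
print(robot.finger_overhang, robot.read_state())
for n in ["scene","top","wrist"]:
    p=robot.camera_params(n); print(n,p)
    cv2.imwrite(f"pics/{n}0.png",robot.read_camera(n)[:,:,::-1])
E
```

```text
pics
0.014 {'t': 0.0, 'q': array([ 1.11958494e+00,  1.31159445e-01,  1.48925605e+00, -9.26042655e-06,
        1.52300353e+00, -8.54101202e-02]), 'dq': array([-1.10081074e-03, -5.00970775e-05,  5.89322992e-04,  1.70632270e-03,
       -9.83981703e-04,  3.95667881e-04]), 'joint_torque': array([ 1.15293820e-03, -5.59812748e+01, -4.91777515e+01,  7.70584960e-02,
        3.47268849e-02, -1.18049679e-04]), 'tool_pos': array([0.21437121, 0.5598214 , 0.23160121]), 'orientation': array([-5.71313636e-01, -3.08872329e+00,  2.76964313e-03]), 'force': array([ 0.70904362, -0.83682416,  0.61747625]), 'wrist_torque': array([-0.00360674, -0.04882502, -0.03151248]), 'opening': 0.09279216729843848}
scene {'mtx': array([[449.15917427,   0.        , 282.59907154],
       [  0.        , 449.15917427, 208.09019375],
       [  0.        ,   0.        ,   1.        ]]), 'dist_coeffs': array([-0.04614872,  0.        ,  0.        ,  0.        ,  0.        ]), 'R': array([[-0.48192941, -0.8759362 , -0.02190491],
       [-0.39652007,  0.24031742, -0.88601319],
       [ 0.78135516, -0.41831007, -0.46314232]]), 't'
[... 301 characters left out ...]
, 'R': array([[-0.0306098 , -0.99952285,  0.00413637],
       [-0.97870237,  0.02913124, -0.20320688],
       [ 0.20298943, -0.0102684 , -0.97912709]]), 't': array([0.00125475, 0.58304373, 0.83870211])}
wrist {'mtx': array([[296.03696966,   0.        , 282.25046616],
       [  0.        , 296.03696966, 206.04381732],
       [  0.        ,   0.        ,   1.        ]]), 'dist_coeffs': array([-0.06423998,  0.        ,  0.        ,  0.        ,  0.        ]), 'R': array([[ 3.57904289e-01,  9.33758277e-01,  2.38244598e-06],
       [ 9.04719537e-01, -3.46774534e-01,  2.47446927e-01],
       [ 2.31056443e-01, -8.85601611e-02, -9.68901449e-01]]), 't': array([-0.60012682, -0.02839829,  0.38867804])}
```

View pics/top0.png

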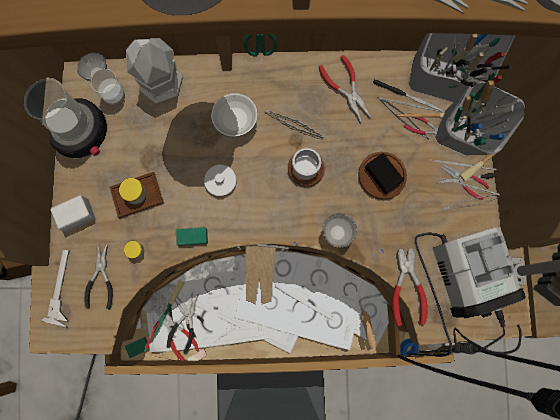

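View pics/scene0.png

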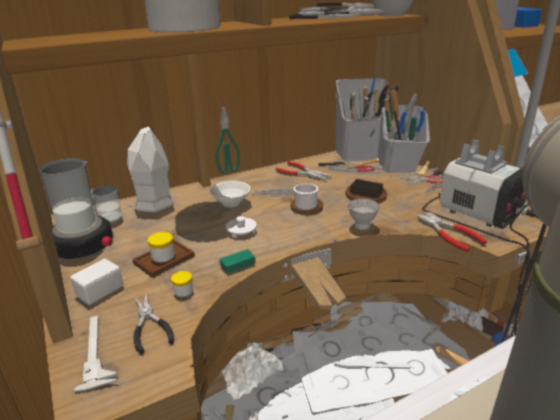

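View pics/wrist0.png

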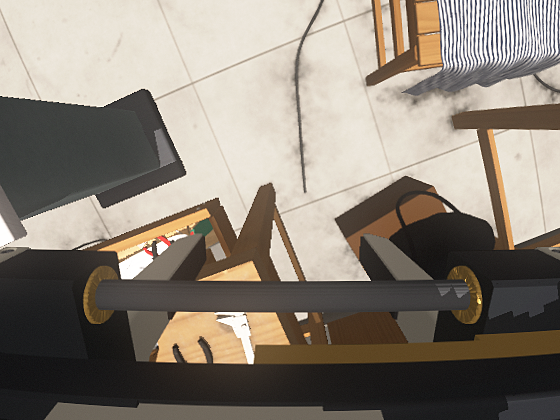

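Top view: flux jar in the oblong holder (130,190), the small look-alike jar (132,251), lid (219,180), tub (305,163), charcoal block (383,173), cup (338,230) and wax block (191,236). Next I measure positions.

```bash
cat > h.py <<'E'
import numpy as np, cv2
from plant import robot
def cast(name,px,z,P=None):
    p=P or robot.camera_params(name)
    u=cv2.undistortPoints(np.array(px,float).reshape(-1,1,2),p["mtx"],p["dist_coeffs"]).reshape(-1,2)
    d=np.c_[u,np.ones(len(u))]@p["R"]; c=-p["R"].T@p["t"]
    return c+d*((z-c[2])/d[:,2])[:,None]
def proj(name,X,P=None):
    p=P or robot.camera_params(name)
    return cv2.projectPoints(np.array(X,float).reshape(-1,1,3),cv2.Rodrigues(p["R"])[0],p["t"],p["mtx"],p["dist_coeffs"])[0].reshape(-1,2)
E
python3 - <<'E'
from h import *
im=cv2.imread("pics/top0.png")
def crop(x,y,w,h,s,n):
    cv2.imwrite(n,cv2.resize(im[y:y+h,x:x+w],None,fx=s,fy=s,interpolation=cv2.INTER_CUBIC))
crop(100,140,150,110,5,"pics/cA.png"); crop(280,140,150,110,5,"pics/cB.png")
hsv=cv2.cvtColor(im,cv2.COLOR_BGR2HSV)
for (x,y) in [(150,186),(150,205),(375,157),(403,180),(318,182),(383,173),(130,190),(219,185),(305,160),(260,180)]: print((x,y),hsv[y,x])
E
```

```text
(150, 186) [ 12 158  95]
(150, 205) [ 11 159  88]
(375, 157) [ 13 158 118]
(403, 180) [  9 196  13]
(318, 182) [17 95 75]
(383, 173) [ 0 35 22]
(130, 190) [ 25 180 193]
(219, 185) [ 15  14 149]
(305, 160) [ 20   7 217]
(260, 180) [ 16  83 148]
```

View pics/cA.png

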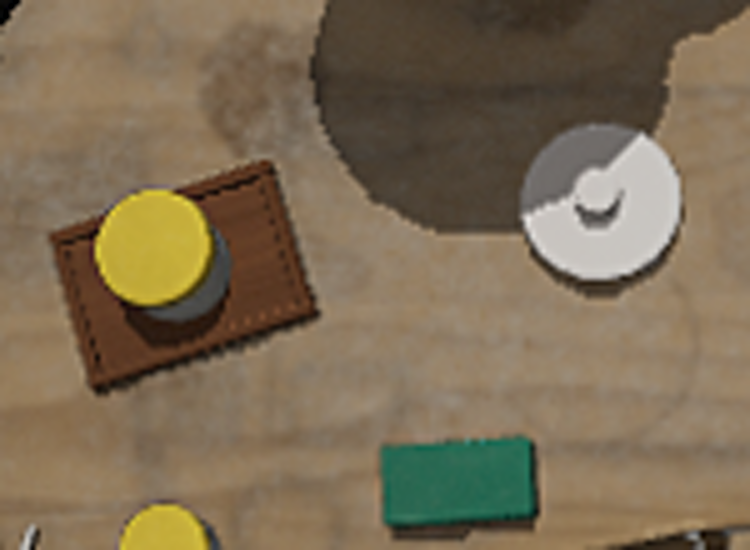

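View pics/cB.png

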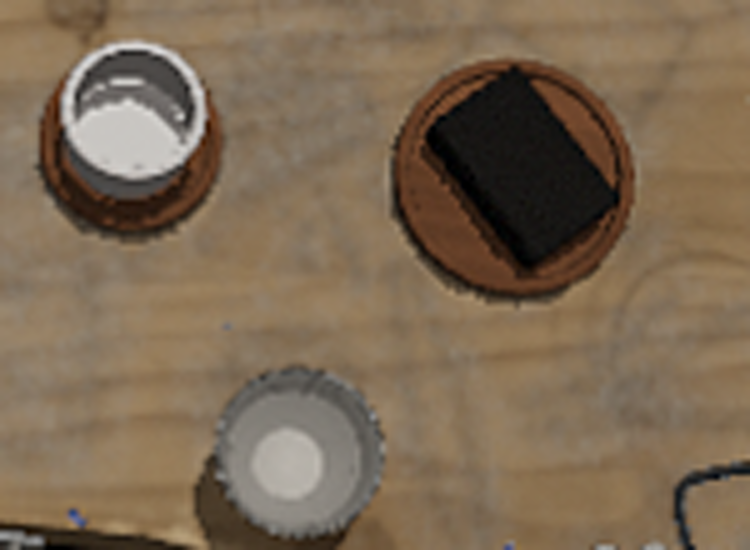

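```bash
cat >> h.py <<'E'
def cB(pts,o=(280,140)): return [((x+.5)/5-.5+o[0],(y+.5)/5-.5+o[1]) for x,y in pts]
def circ(P):
    P=P[:,:2]; A=np.c_[2*P,np.ones(len(P))]; s=np.linalg.lstsq(A,(P**2).sum(1),rcond=None)[0]
    return s[:2].round(4), round(float(np.sqrt(s[2]+s[:2]@s[:2])*2),4)
E
python3 - <<'E'
from h import *
np.set_printoptions(suppress=True,precision=4)
A=(100,140)
print("round",circ(cast("top",cB([(395,175),(633,175),(515,58),(430,88),(600,90),(600,255),(430,260)]),.010)))
print("small",circ(cast("top",cB([(40,145),(222,145),(60,95),(205,195),(62,205),(130,232),(218,120)]),.010)))
print("tub rim",circ(cast("top",cB([(62,112),(208,112),(134,42),(134,186),(85,62),(185,62)]),.048)))
P=cast("top",cB([(430,132),(515,67),(618,197),(530,268)]),.028); print("block",P.mean(0),np.linalg.norm(np.diff(P,axis=0),axis=1), P)
e=(P[2]+P[3]-P[0]-P[1])/2
print("ang blk y",np.degrees(np.arctan2(e[1],e[0])))
P=cast("top",cB([(50,235),(270,160),(318,312),(98,388)],A),.010);print("obl",P.mean(0),np.linalg.norm(np.diff(P,axis=0),axis=1)); e=(P[2]+P[1]-P[0]-P[3])/2
print("ang obl y",np.degrees(np.arctan2(e[1],e[0])))
print("jar",circ(cast("top",cB([(95,248),(212,245),(154,188),(154,306),(112,205),(196,205)],A),.047)))
print("lid",circ(cast("top",cB([(520,200),(682,203),(600,123),(600,280),(545,143),(660,145)],A),.014)))
print("knob",circ(cast("top",cB([(575,190),(622,190),(597,167)],A),.030)))
print("cup",circ(cast("top",cB([(216,450),(385,450),(300,367),(300,537)]),.049)))
print("smalljar",circ(cast("top",cB([(120,540),(165,503),(210,540)],A),.03)))
P=cast("top",cB([(381,447),(535,438),(538,515),(387,527)],A),.018);print("wax",P.mean(0),P)
E
```

```text
round (array([ 0.6448, -0.2456]), 0.0997)
small (array([ 0.6603, -0.0893]), 0.0734)
tub rim (array([ 0.6627, -0.0882]), 0.0578)
block [ 0.643  -0.2449  0.028 ] [0.0454 0.0668 0.0475] [[ 0.6578 -0.2081  0.028 ]
 [ 0.6842 -0.245   0.028 ]
 [ 0.629  -0.2825  0.028 ]
 [ 0.6009 -0.2441  0.028 ]]
ang blk y -146.7466350748559
obl [0.6177 0.2556 0.01  ] [0.0954 0.0674 0.094 ]
ang obl y -72.45131104871747
jar (array([0.6201, 0.2578]), 0.0472)
lid (array([0.6416, 0.0851]), 0.0656)
knob (array([0.6418, 0.0843]), 0.0186)
cup (array([ 0.5275, -0.1448]), 0.0649)
smalljar (array([0.5033, 0.2548]), 0.0366)
wax [0.5287 0.141  0.018 ] [[0.5433 0.1723 0.018 ]
 [0.5452 0.1114 0.018 ]
 [0.5147 0.1104 0.018 ]
 [0.5116 0.1698 0.018 ]]
```

```bash
cat >> h.py <<'E'
from scipy.spatial.transform import Rotation as Ro
def st():
    s=robot.read_state(); R=Ro.from_rotvec(s["orientation"]).as_matrix()
    th=np.degrees(np.arctan2(R[1,0],R[0,0]))
    print("t%.2f pos %s th %.2f zax %s q6 %.2f F %s op %.1f"%(s["t"],s["tool_pos"].round(4),th,R[:,2].round(3),s["q"][5],s["force"].round(1),s["opening"]*1e3))
    return s,R,th
def go(x,y,z,th=None):
    s,R,t=st()
    if th is not None: print("roll",round((t-th+180)%360-180,2)); r=np.radians(th); R=np.c_[[np.cos(r),np.sin(r),0],[np.sin(r),-np.cos(r),0],[0,0,-1]]
    print("shift cm",(R.T@(np.array([x,y,z])-s["tool_pos"])*100).round(2))
E
python3 -c "
from h import *
go(.40,.25,.23,90)"
```

```text
t0.15 pos [0.2144 0.5599 0.2318] th 159.04 zax [-0.001 -0.001 -1.   ] q6 -0.09 F [ 0.6 -0.2 -0.6] op 93.0
roll 69.04
shift cm [-30.99  18.56   0.18]
```

Request:
{"name": "carry_out", "arguments": {
  "commands": [
    [[0,0,0,6.95],[0,0,0,6.95],[0,0,0,6.95],[0,0,0,6.95],[0,0,0,6.95],[0,0,0,6.95],[0,0,0,6.95],[0,0,0,6.95],[0,0,0,6.95],[0,0,0,6.95]]
  ],
  "claw": 7
}}

```text
t: 0.98
tool_pos: [0.2145, 0.5601, 0.2322]
orientation: [2.237, 2.206, -0.001]
force: [0.1, -0.9, -0.3]
opening: 0.0699
```

```bash
python3 -c "
from h import *
go(.40,.25,.23,90);go(.62,.258,.14)"
```

```text
t0.98 pos [0.2145 0.5601 0.2322] th 89.20 zax [-0.    -0.001 -1.   ] q6 1.13 F [ 0.1 -0.9 -0.3] op 69.9
roll -0.8
shift cm [-31.01  18.55   0.22]
t0.98 pos [0.2145 0.5601 0.2322] th 89.20 zax [-0.    -0.001 -1.   ] q6 1.13 F [ 0.1 -0.9 -0.3] op 69.9
shift cm [-29.63  40.97   9.23]
```

Request:
{"name": "carry_out", "arguments": {
  "commands": [
    [[-3.1,1.85,0,0],[-3.1,1.85,0,0],[-3.1,1.85,0,0],[-3.1,1.85,0,0],[-3.1,1.85,0,0],[-3.1,1.85,0,0],[-3.1,1.85,0,0],[-3.1,1.85,0,0],[-3.1,1.85,0,0],[-3.1,1.85,0,0],[0.1,2.8,1.0,0],[0.1,2.8,1.0,0],[0.1,2.8,1.0,0],[0.1,2.8,1.0,0],[0.1,2.8,1.0,0],[0.1,2.8,1.0,0],[0.1,2.8,1.0,0],[0.1,2.4,1.0,0],[0,0,0,0],[0,0,0,0]]
  ]
}}

```text
t: 2.65
tool_pos: [0.6168, 0.2545, 0.1502]
orientation: [-2.23, -2.21, 0.005]
force: [0.5, 0.2, 0.8]
opening: 0.0697
```

```bash
python3 -c "
from h import *
go(.62,.258,.0365)
cv2.imwrite('pics/w1.png',robot.read_camera('wrist')[:,:,::-1])"
```

```text
t2.65 pos [0.6168 0.2545 0.1502] th 89.49 zax [-0.004 -0.001 -1.   ] q6 0.32 F [0.5 0.2 0.8] op 69.7
shift cm [ 0.37  0.36 11.37]
```

View pics/w1.png

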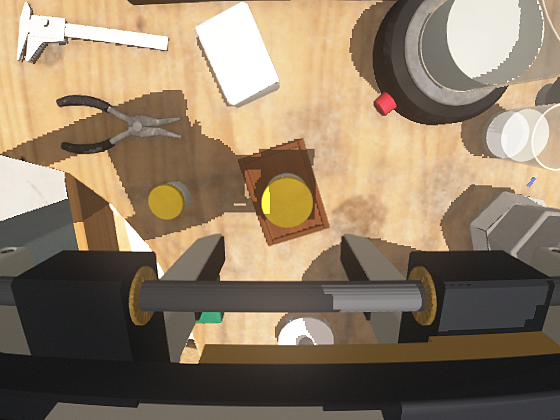

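Wrist view: jar cap in the oblong holder centred at about (287,201), fingers at about (205,265) and (360,265). I check its position and go down.

```bash
python3 -c "
from h import *
im=cv2.imread('pics/w1.png');h=cv2.cvtColor(im,cv2.COLOR_BGR2HSV)
m=cv2.inRange(h,(20,150,90),(33,255,255))
n,l,s,c=cv2.connectedComponentsWithStats(m)
for i in range(1,n):
  if s[i,4]>150: print(s[i],c[i],cast('wrist',[c[i]],.047))
"
```

```text
[ 261  177   52   51 2079] [286.7012987  201.84271284] [[0.62045195 0.26223974 0.047     ]]
[ 148  184   37   36 1022] [165.93542074 201.45499022] [[0.51175448 0.26351025 0.047     ]]
```

Request:
{"name": "carry_out", "arguments": {
  "commands": [
    [[0.5,0.35,1.4,0],[0,0,2,0],[0,0,2,0],[0,0,2,0],[0,0,2,0],[0,0,1,0],[0,0,1,0],[0,0,0,0],[0,0,0,0]]
  ]
}}

```text
t: 3.45
tool_pos: [0.6206, 0.2603, 0.039]
orientation: [2.23, 2.213, 0.0]
force: [-0.1, -0.4, 0.0]
opening: 0.0699
```

Request:
{"name": "carry_out", "arguments": {
  "commands": [
    [[0,0,0,0],[0,0,0,0],[0,0,0,0],[0,0,0,0],[0,0,0,0],[0,0,0,0]]
  ],
  "claw": 3.5,
  "grip_force": 15
}}

```text
t: 3.95
tool_pos: [0.6213, 0.2602, 0.0395]
orientation: [2.23, 2.212, 0.002]
force: [-0.5, -0.8, 4.5]
opening: 0.0455
```

Request:
{"name": "carry_out", "arguments": {
  "commands": [
    [[0,0,-0.5,0],[0,0,-1,0],[0,0,-2,0],[0,0,-2,0],[0,0,-1,0],[0,0,0,0],[0,0,0,0]]
  ]
}}

```text
t: 4.53
tool_pos: [0.6213, 0.2602, 0.1044]
orientation: [2.23, 2.212, 0.002]
force: [0.6, -0.1, -0.8]
opening: 0.0458
```

```bash
python3 -c "
from h import *
cv2.imwrite('pics/s2.png',robot.read_camera('scene')[:,:,::-1])
go(.61,.0,.105)
go(.61,.0,.032)"
```

```text
t4.58 pos [0.6204 0.26   0.103 ] th 89.54 zax [-0.001 -0.    -1.   ] q6 0.33 F [-0.2 -1.  -1.1] op 45.8
shift cm [-26.    -0.83  -0.19]
t4.58 pos [0.6204 0.26   0.103 ] th 89.54 zax [-0.001 -0.    -1.   ] q6 0.33 F [-0.2 -1.  -1.1] op 45.8
shift cm [-26.    -0.83   7.11]
```

View pics/s2.png

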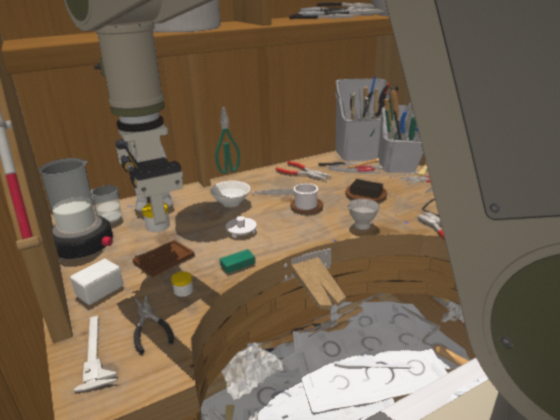

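Jar lifted (scene ~(155,220)). Parking it at (0.61, 0).

Request:
{"name": "carry_out", "arguments": {
  "commands": [
    [[-1,-0.1,0,0],[-2,-0.1,0,0],[-3,-0.1,0,0],[-3,-0.1,0,0],[-3,-0.1,0,0],[-3,-0.1,0,0],[-3,-0.1,0,0],[-3,-0.1,0,0],[-2.5,0,0,0],[-1.5,0,0,0],[-1,0,0,0],[0,0,1.5,0],[0,0,2,0],[0,0,1.5,0],[0,0,1,0],[0,0,0.5,0],[0,0,0.3,0],[0,0,0,0],[0,0,0,0]]
  ]
}}

```text
t: 6.17
tool_pos: [0.6112, 0.0003, 0.0364]
orientation: [2.229, 2.212, 0.001]
force: [0.6, 0.3, -0.9]
opening: 0.0459
```

Request:
{"name": "carry_out", "arguments": {
  "commands": [
    [[0,0,0,0],[0,0,0,0],[0,0,0,0],[0,0,0,0],[0,0,-1,0],[0,0,-2,0],[0,0,-3,0],[0,0,-3,0],[0,0,0,0],[0,0,0,0]]
  ],
  "claw": 7
}}

```text
t: 7.0
tool_pos: [0.6129, -0.0001, 0.1296]
orientation: [2.227, 2.209, 0.006]
force: [-0.6, 0.0, -0.7]
opening: 0.0706
```

```bash
python3 -c "
from h import *
go(.643,-.245,.12,33.3)"
```

```text
t7.00 pos [ 6.129e-01 -1.000e-04  1.296e-01] th 89.54 zax [ 0.006 -0.001 -1.   ] q6 -0.08 F [-0.6  0.  -0.7] op 70.6
roll 56.24
shift cm [-10.93  22.13   0.96]
```

Request:
{"name": "carry_out", "arguments": {
  "commands": [
    [[-2,0.4,0,0],[-3.5,0.4,0,0],[-3.8,0.4,0,0],[-3.8,0.4,0,0],[-3.8,0.4,0,0],[-3.8,0.4,0,0],[-2.8,0.4,0,0],[-1,0,0,0],[0,0,0,7.03],[0,0,0,7.03],[0,0,0,7.03],[0,0,0,7.03],[0,0,0,7.03],[0,0,0,7.03],[0,0,0,7.03],[0,0,0,7.03],[0,0,0,0],[0,0,0,0]]
  ]
}}

```text
t: 8.5
tool_pos: [0.6362, -0.2443, 0.1248]
orientation: [-3.007, -0.906, 0.002]
force: [0.4, -0.5, -0.2]
opening: 0.07
```

```bash
python3 -c "
from h import *
go(.6445,-.245,.035,33.3)
cv2.imwrite('pics/w3.png',robot.read_camera('wrist')[:,:,::-1])
cv2.imwrite('pics/t3.png',robot.read_camera('top')[:,:,::-1])"
```

```text
t8.50 pos [ 0.6362 -0.2443  0.1248] th 33.55 zax [-0.001  0.001 -1.   ] q6 0.54 F [ 0.4 -0.5 -0.2] op 70.0
roll 0.25
shift cm [0.65 0.52 8.98]
```

View pics/w3.png

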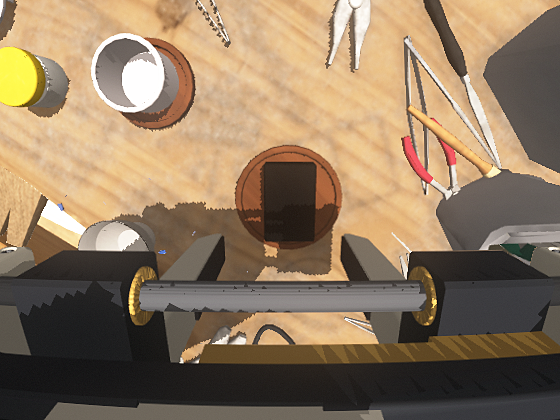

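View pics/t3.png

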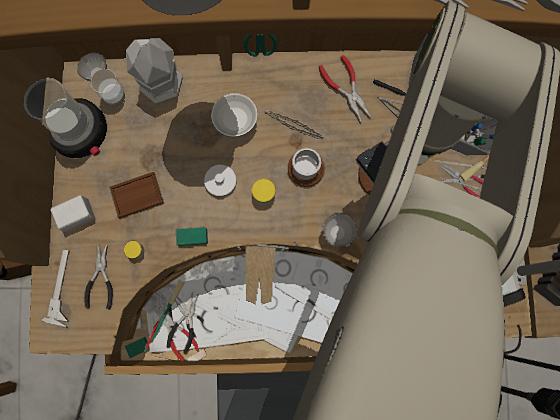

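```bash
python3 -c "
from h import *
np.set_printoptions(suppress=True,precision=3)
print(cast('wrist',[(263,163),(316,163),(314,240),(263,240)],.028), cast('wrist',[(263,163),(316,163),(314,240),(263,240)],.028).mean(0))
print('bin',cast('top',[(440,120),(448,150),(505,150)],0),cast('scene',[(383,165),(385,172),(428,170)],0),cast('wrist',[(437,205),(455,215),(440,245)],0.1))
print(cast('wrist',[(437,205),(455,215),(440,245)],0.0))
"
python3 - <<'E'
import cv2
im=cv2.imread('pics/scene0.png')
cv2.imwrite('pics/bin.png',cv2.resize(im[70:220,300:500],None,fx=4,fy=4))
E
```

```text
[[ 0.662 -0.207  0.028]
 [ 0.687 -0.244  0.028]
 [ 0.63  -0.282  0.028]
 [ 0.605 -0.244  0.028]] [ 0.646 -0.244  0.028]
bin [[ 0.765 -0.385  0.   ]
 [ 0.697 -0.395  0.   ]
 [ 0.695 -0.525  0.   ]] [[ 0.768 -0.405  0.   ]
 [ 0.727 -0.377  0.   ]
 [ 0.676 -0.485  0.   ]] [[ 0.71  -0.312  0.1  ]
 [ 0.712 -0.326  0.1  ]
 [ 0.691 -0.331  0.1  ]]
[[ 0.719 -0.371  0.   ]
 [ 0.722 -0.393  0.   ]
 [ 0.689 -0.402  0.   ]]
```

View pics/bin.png

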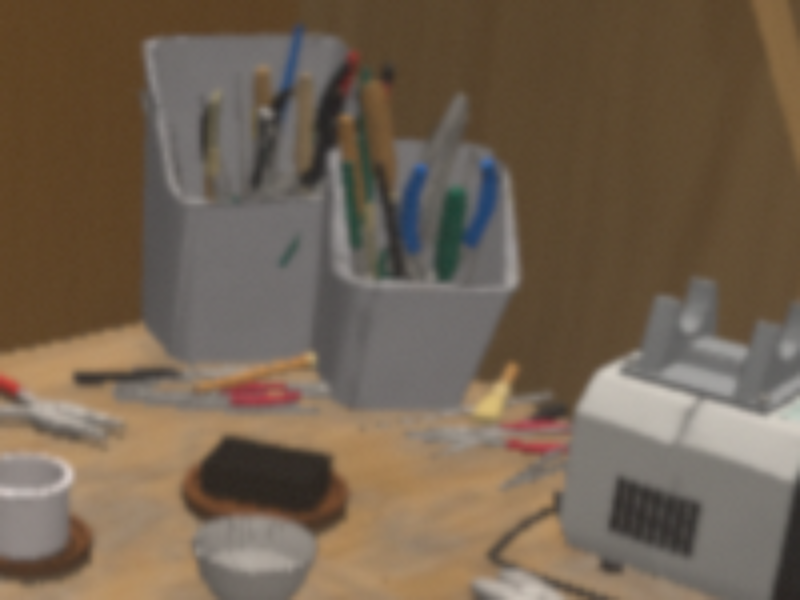

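Run:
```python
from h import *
np.set_printoptions(suppress=True,precision=3)
for z in (.07,.08,.09,.10,.11): print(z,cast('scene',[(384,139),(427,141.5)],z)[:,:2].ravel(),cast('top',[(448,150),(500,150)],z)[:,:2].ravel(), cast('wrist',[(437,200)],z)[:,:2].ravel())
im=cv2.imread('pics/top0.png')
cv2.imwrite('pics/bin2.png',cv2.resize(im[30:180,400:560],None,fx=4,fy=4))
```

```text
0.07 [ 0.783 -0.414  0.706 -0.499] [ 0.675 -0.366  0.673 -0.475] [ 0.716 -0.327]
0.08 [ 0.761 -0.394  0.686 -0.477] [ 0.672 -0.362  0.67  -0.47 ] [ 0.715 -0.321]
0.09 [ 0.739 -0.375  0.666 -0.456] [ 0.668 -0.357  0.667 -0.464] [ 0.714 -0.315]
0.1 [ 0.717 -0.355  0.645 -0.434] [ 0.665 -0.353  0.664 -0.459] [ 0.712 -0.309]
0.11 [ 0.695 -0.335  0.625 -0.412] [ 0.662 -0.349  0.661 -0.454] [ 0.711 -0.304]
```

View pics/bin2.png

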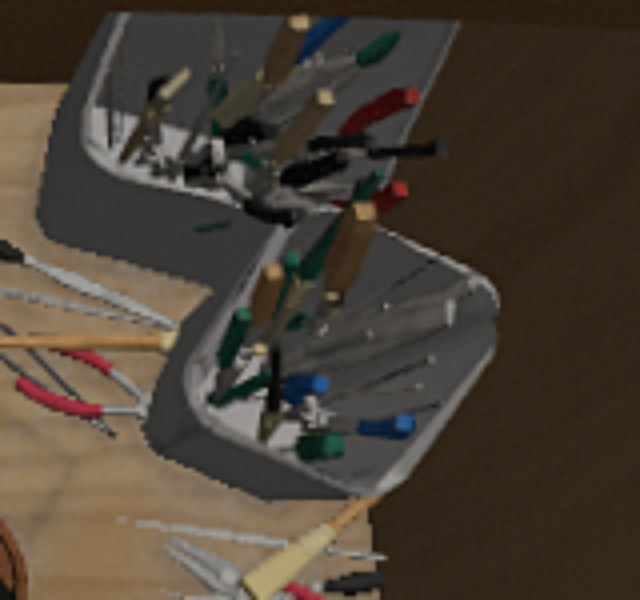

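Run:
```python
from h import *
np.set_printoptions(suppress=True,precision=3)
print(cast('top',[(437,142),(467,155)],0)[:,:2].ravel())
for z in (.07,.08,.09,.10,.11): print(z,cast('scene',[(384,139),(427,141.5)],z)[:,:2].ravel(),cast('top',[(449,130),(494,152)],z)[:,:2].ravel())
```

```text
[ 0.715 -0.372  0.685 -0.436]
0.07 [ 0.783 -0.414  0.706 -0.499] [ 0.716 -0.373  0.669 -0.462]
0.08 [ 0.761 -0.394  0.686 -0.477] [ 0.713 -0.369  0.666 -0.456]
0.09 [ 0.739 -0.375  0.666 -0.456] [ 0.709 -0.364  0.663 -0.451]
0.1 [ 0.717 -0.355  0.645 -0.434] [ 0.705 -0.36   0.66  -0.446]
0.11 [ 0.695 -0.335  0.625 -0.412] [ 0.702 -0.356  0.657 -0.441]
```

Block appears centred at wrist (290,202), squarely aligned; the tool bin clears the gripper body by about 3 cm. Going down to grip.

Request:
{"name": "carry_out", "arguments": {
  "commands": [
    [[0.6,0.55,0,0],[0,0,2,0],[0,0,2,0],[0,0,2,0],[0,0,2,0],[0,0,1,0],[0,0,0.4,0],[0,0,0,0],[0,0,0,0]]
  ]
}}

```text
t: 9.35
tool_pos: [0.6452, -0.2466, 0.0326]
orientation: [3.009, 0.901, 0.001]
force: [0.5, -0.5, 0.8]
opening: 0.0699
```

Request:
{"name": "carry_out", "arguments": {
  "commands": [
    [[0,0,0,0],[0,0,0,0],[0,0,0,0],[0,0,0,0],[0,0,0,0],[0,0,0,0]]
  ],
  "claw": 3.5,
  "grip_force": 20
}}

```text
t: 9.85
tool_pos: [0.6451, -0.2465, 0.0323]
orientation: [3.009, 0.9, 0.001]
force: [-0.2, -0.4, 3.6]
opening: 0.0446
```

Request:
{"name": "carry_out", "arguments": {
  "commands": [
    [[0,0,-0.5,0],[0,0,-1,0],[0,0,-2,0],[0,0,-2,0],[0,0,-2,0],[0,0,-1.5,0],[0,0,0,-7],[0,0,0,-7],[0,0,0,-7],[0,0,0,-7],[0,0,0,-7],[0,0,0,-7],[0,0,0,-7],[0,0,0,-7],[0,0,0,-7],[0,0,0,-7],[0,0,0,-4],[0,0,0,0]]
  ]
}}

```text
t: 11.35
tool_pos: [0.6447, -0.2464, 0.1221]
orientation: [1.858, 2.533, -0.0]
force: [-1.0, 0.6, -0.5]
opening: 0.0449
```

```bash
python3 -c "
from h import *
go(.6177,.2556,.12,107.55)
cv2.imwrite('pics/s4.png',robot.read_camera('scene')[:,:,::-1])
cv2.imwrite('pics/w4.png',robot.read_camera('wrist')[:,:,::-1])"
```

```text
t11.35 pos [ 0.6447 -0.2464  0.1221] th 107.49 zax [ 0. -0. -1.] q6 -0.74 F [-1.   0.6 -0.5] op 44.9
roll -0.06
shift cm [48.68 12.56  0.21]
```

View pics/w4.png

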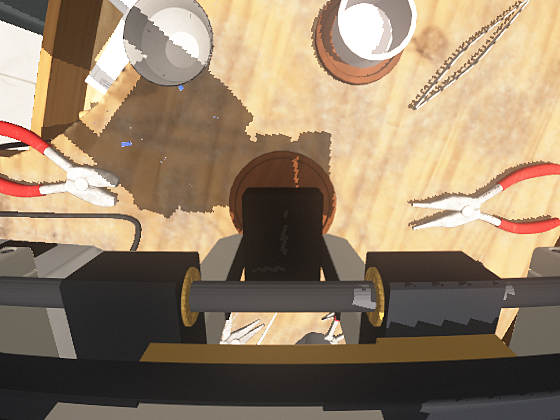

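Block held level between the fingers. Carrying it to the oblong holder.

Request:
{"name": "carry_out", "arguments": {
  "commands": [
    [[1.5,0.4,0,0],[2.5,0.6,0,0],[3.6,0.9,0,0],[3.8,1.0,0,0],[3.8,1.0,0,0],[3.8,1.0,0,0],[3.8,1.0,0,0],[3.8,1.0,0,0],[3.8,1.0,0,0],[3.8,1.0,0,0],[3.8,1.0,0,0],[3.5,0.9,0,0],[3.2,0.8,0,0],[2.2,0.55,0,0],[1.0,0.25,0,0],[0.5,0.1,0,0],[0,0,0,0],[0,0,0,0]]
  ]
}}

```text
t: 12.95
tool_pos: [0.6201, 0.2519, 0.1215]
orientation: [1.863, 2.529, -0.001]
force: [0.5, -1.0, -0.4]
opening: 0.0449
```

```bash
python3 -c "
from h import *
go(.6177,.2556,.033,107.55)
cv2.imwrite('pics/w5.png',robot.read_camera('wrist')[:,:,::-1])"
```

```text
t12.95 pos [0.6201 0.2519 0.1215] th 107.25 zax [-0.    -0.001 -1.   ] q6 0.01 F [ 0.5 -1.  -0.4] op 44.9
roll -0.3
shift cm [ 0.42 -0.12  8.85]
```

View pics/w5.png

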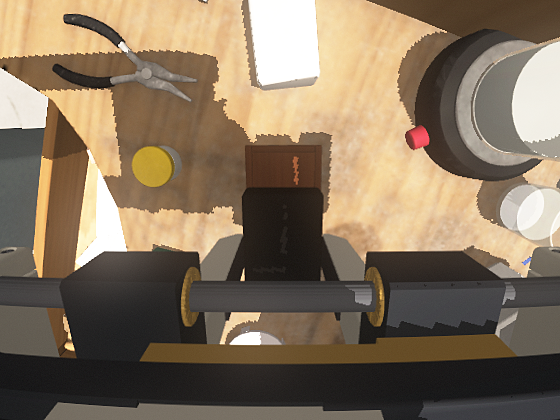

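```bash
python3 -c "
from h import *
P=cast('wrist',[(246,146),(321,145)],.010);print(P)
a=np.radians(107.55);print(P.mean(0)[:2]-.048*np.array([np.cos(a),np.sin(a)]))"
```

```text
[[0.57368504 0.29567076 0.01      ]
 [0.63619218 0.31592809 0.01      ]]
[0.61941243 0.26003362]
```

Request:
{"name": "carry_out", "arguments": {
  "commands": [
    [[0.6,0,0,-0.3],[0,0,2,0],[0,0,2,0],[0,0,2,0],[0,0,1,0],[0,0,0.5,0],[0,0,0.5,0],[0,0,0.4,0],[0,0,0.4,0],[0,0,0,0],[0,0,0,0]]
  ]
}}

```text
t: 13.92
tool_pos: [0.6186, 0.2587, 0.0342]
orientation: [1.855, 2.535, 0.001]
force: [0.0, -0.9, -0.4]
opening: 0.0447
```

```bash
python3 -c "
from h import *
go(.6185,.2578,.0325,107.55)
cv2.imwrite('pics/w6.png',robot.read_camera('wrist')[:,:,::-1])"
```

```text
t13.92 pos [0.6186 0.2587 0.0342] th 107.60 zax [ 0.001  0.    -1.   ] q6 0.01 F [ 0.  -0.9 -0.4] op 44.7
roll 0.05
shift cm [-0.09 -0.04  0.17]
```

View pics/w6.png

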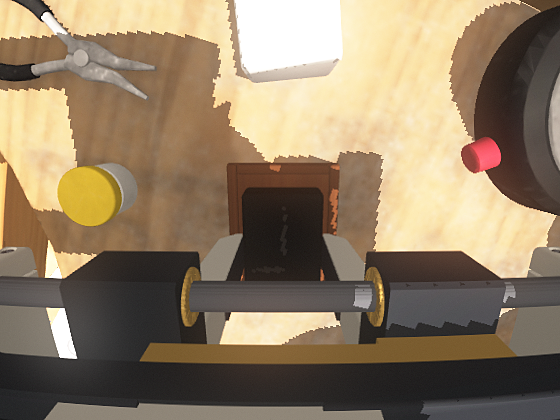

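Block is over the holder, well centred, with no contact force. Releasing.

Request:
{"name": "carry_out", "arguments": {
  "commands": [
    [[0,0,0.2,0],[0,0,0,0],[0,0,0,0]]
  ]
}}

```text
t: 14.22
tool_pos: [0.6189, 0.2589, 0.0323]
orientation: [1.855, 2.535, 0.002]
force: [1.5, 1.6, 0.6]
opening: 0.0447
```

Request:
{"name": "carry_out", "arguments": {
  "commands": [
    [[0,0,0,0],[0,0,0,0],[0,0,0,0],[0,0,0,0],[0,0,-1,0],[0,0,-2,0],[0,0,-3,0],[0,0,-3,0],[0,0,0,6],[0,0,0,6],[0,0,0,5.5],[0,0,0,0],[0,0,0,0]]
  ],
  "claw": 7
}}

```text
t: 15.3
tool_pos: [0.6184, 0.2586, 0.1222]
orientation: [2.216, 2.227, 0.0]
force: [0.2, 0.4, -0.2]
opening: 0.0699
```

```bash
python3 -c "
from h import *
go(.6615,-.0885,.14,90)
cv2.imwrite('pics/w7.png',robot.read_camera('wrist')[:,:,::-1])
cv2.imwrite('pics/s7.png',robot.read_camera('scene')[:,:,::-1])"
```

```text
t15.30 pos [0.6184 0.2586 0.1222] th 90.28 zax [ 0.  0. -1.] q6 0.31 F [ 0.2  0.4 -0.2] op 69.9
roll 0.28
shift cm [-34.71   4.31  -1.78]
```

View pics/w7.png

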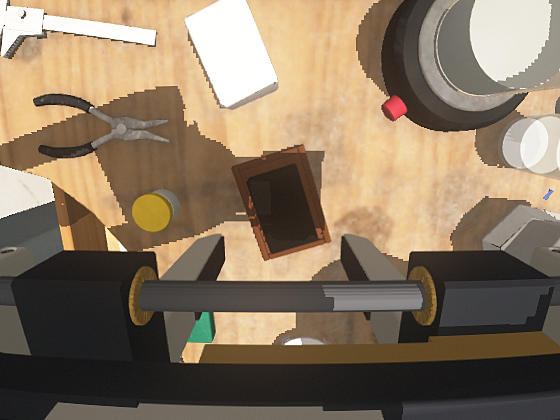

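View pics/s7.png

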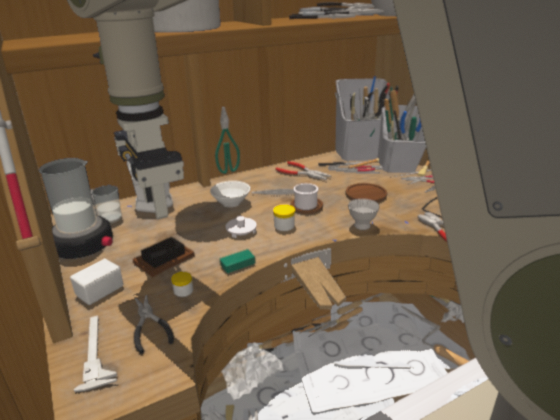

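Block lies inside the oblong rim (wrist (283,213)); the jar is parked at scene (284,218). On to the tub.

Request:
{"name": "carry_out", "arguments": {
  "commands": [
    [[-2,0.4,-0.2,0],[-3.5,0.4,-0.2,0],[-3.6,0.4,-0.2,0],[-3.6,0.4,-0.2,0],[-3.6,0.4,-0.2,0],[-3.6,0.4,-0.2,0],[-3.6,0.4,-0.2,0],[-3.6,0.4,-0.2,0],[-3.6,0.4,-0.2,0],[-2.5,0.4,0,0],[-1.5,0.3,0,0],[0,0,0,0],[0,0,0,0]]
  ],
  "claw": 7.5
}}

```text
t: 16.48
tool_pos: [0.6618, -0.0884, 0.1393]
orientation: [-2.219, -2.223, -0.0]
force: [0.1, -0.1, 0.6]
opening: 0.0751
```

```bash
python3 -c "
from h import *
go(.6615,-.0885,.036,90)
cv2.imwrite('pics/w8.png',robot.read_camera('wrist')[:,:,::-1])
cv2.imwrite('pics/t8.png',robot.read_camera('top')[:,:,::-1])"
```

```text
t16.48 pos [ 0.6618 -0.0884  0.1393] th 90.09 zax [-0.001  0.001 -1.   ] q6 -0.21 F [ 0.1 -0.1  0.6] op 75.1
roll 0.09
shift cm [-1.000e-02 -3.000e-02  1.033e+01]
```

View pics/w8.png

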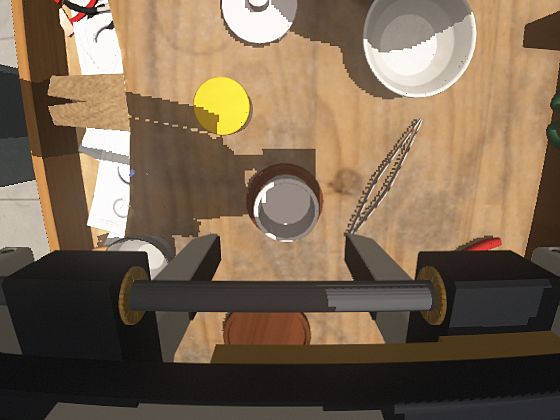

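View pics/t8.png

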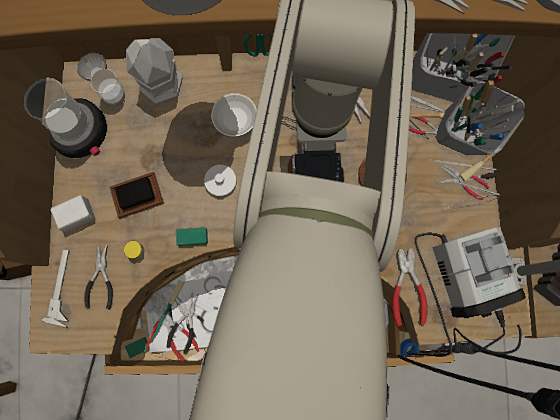

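Run:
```python
from h import *
P=cast('wrist',[(255,209),(320,209),(287,177),(287,242)],.048);print(circ(P))
im=cv2.imread('pics/t8.png');h=cv2.cvtColor(im,cv2.COLOR_BGR2HSV)
m=cv2.inRange(h[170:220,105:165],(0,0,0),(180,255,35))
n,l,s,c=cv2.connectedComponentsWithStats(m)
for i in range(1,n):
  if s[i,4]>100:
    print(s[i],c[i]+[105,170],cast('top',[c[i]+[105,170]],.028))
    ys,xs=np.where(l==i);print(cv2.minAreaRect(np.c_[xs,ys].astype(np.float32)))
```

```text
(array([ 0.6663, -0.0836]), 0.0563)
[  8   6  42  34 864] [134.42824074 193.07986111] [[0.61597667 0.25435046 0.028     ]]
((29.650007247924805, 22.949996948242188), (24.349536895751953, 37.947322845458984), 71.56504821777344)
```

Request:
{"name": "carry_out", "arguments": {
  "commands": [
    [[0.25,0.2,1.4,0],[0,0,2,0],[0,0,2,0],[0,0,2,0],[0,0,1.5,0],[0,0,1,0],[0,0,0.4,0],[0,0,0,0],[0,0,0,0]]
  ]
}}

```text
t: 17.33
tool_pos: [0.6645, -0.0857, 0.0373]
orientation: [2.219, 2.223, 0.001]
force: [0.2, -0.1, 0.0]
opening: 0.0754
```

Request:
{"name": "carry_out", "arguments": {
  "commands": [
    [[0,0,0,0],[0,0,0,0],[0,0,0,0],[0,0,0,0],[0,0,0,0],[0,0,0,0]]
  ],
  "claw": 4.5,
  "grip_force": 15
}}

```text
t: 17.83
tool_pos: [0.6646, -0.086, 0.0376]
orientation: [2.219, 2.222, 0.001]
force: [-0.3, -0.0, 5.2]
opening: 0.055
```

Request:
{"name": "carry_out", "arguments": {
  "commands": [
    [[0,0,-0.5,0],[0,0,-1,0],[0,0,-2,0],[0,0,-2,0],[0,0,-1,0],[0,0,0,0],[0,0,0,0]]
  ]
}}

```text
t: 18.42
tool_pos: [0.6644, -0.0859, 0.1023]
orientation: [2.219, 2.222, 0.001]
force: [-0.4, -0.3, -1.4]
opening: 0.0555
```

```bash
python3 -c "
from h import *
go(.646,-.244,.1,90)
cv2.imwrite('pics/w9.png',robot.read_camera('wrist')[:,:,::-1])
cv2.imwrite('pics/s9.png',robot.read_camera('scene')[:,:,::-1])"
```

```text
t18.42 pos [ 0.6644 -0.0859  0.1023] th 90.10 zax [ 0.002 -0.    -1.   ] q6 -0.21 F [-0.4 -0.3 -1.4] op 55.5
roll 0.1
shift cm [-15.81  -1.84   0.23]
```

View pics/w9.png

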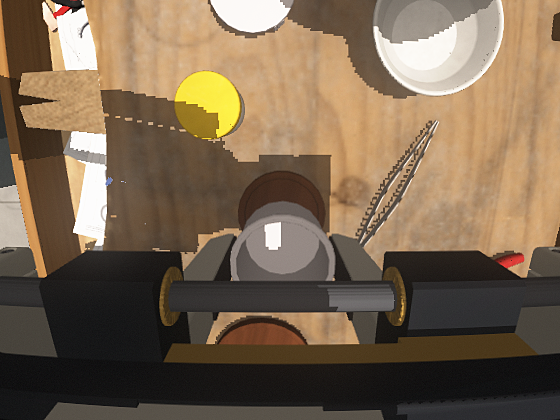

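View pics/s9.png

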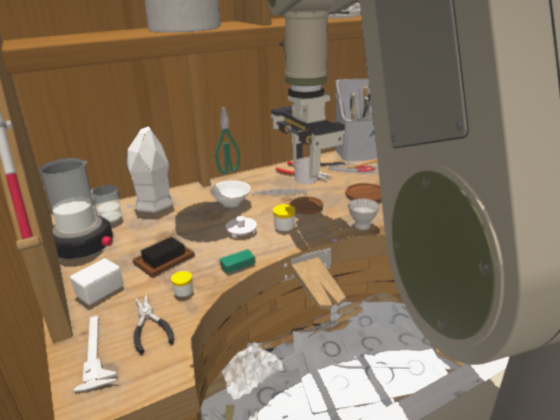

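Tub held level (wrist (283,245)). Carrying to the round holder.

Request:
{"name": "carry_out", "arguments": {
  "commands": [
    [[-1,-0.2,0,0],[-2,-0.2,0,0],[-2.5,-0.3,0,0],[-2.5,-0.3,0,0],[-2.5,-0.3,0,0],[-2.5,-0.3,0,0],[-1.8,-0.2,0,0],[-1,0,0,0],[0,0,0,0],[0,0,2,0],[0,0,2,0],[0,0,1,0],[0,0,0.5,0],[0,0,0.5,0],[0,0,0.3,0],[0,0,0,0],[0,0,0,0]]
  ]
}}

```text
t: 19.93
tool_pos: [0.6468, -0.2439, 0.0395]
orientation: [2.218, 2.223, 0.001]
force: [0.5, 0.5, -0.4]
opening: 0.055
```

```bash
python3 -c "
from h import *
go(.646,-.244,.037,90)"
```

```text
t19.93 pos [ 0.6468 -0.2439  0.0395] th 90.11 zax [ 0.001 -0.    -1.   ] q6 -0.44 F [ 0.5  0.5 -0.4] op 55.0
roll 0.11
shift cm [-0.01 -0.08  0.25]
```

Request:
{"name": "carry_out", "arguments": {
  "commands": [
    [[0,0,0.2,0],[0,0,0.1,0],[0,0,0,0],[0,0,0,0]]
  ]
}}

```text
t: 20.27
tool_pos: [0.6473, -0.2443, 0.0375]
orientation: [2.218, 2.222, 0.002]
force: [-1.3, 0.6, 4.5]
opening: 0.055
```

Request:
{"name": "carry_out", "arguments": {
  "commands": [
    [[0,0,0,0],[0,0,0,0],[0,0,0,0],[0,0,0,0],[0,0,-1,0],[0,0,-2,0],[0,0,-3,0],[0,0,-3,0],[0,0,0,0],[0,0,0,0]]
  ],
  "claw": 7.5
}}

```text
t: 21.1
tool_pos: [0.6482, -0.2448, 0.1298]
orientation: [2.215, 2.219, 0.003]
force: [-0.1, -0.3, -1.6]
opening: 0.0749
```

```bash
python3 -c "
from h import *
cv2.imwrite('pics/w10.png',robot.read_camera('wrist')[:,:,::-1])
go(.61,0,.13,90)"
```

```text
t21.15 pos [ 0.6469 -0.2441  0.1273] th 90.10 zax [ 0.002 -0.001 -1.   ] q6 -0.44 F [-0.3 -0.1 -0.8] op 74.8
roll 0.1
shift cm [24.41 -3.69 -0.27]
```

View pics/w10.png

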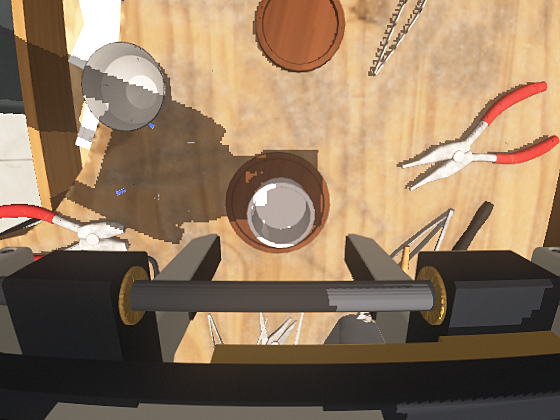

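Tub stands in the round holder (wrist (281,212)). Now the jar.

Request:
{"name": "carry_out", "arguments": {
  "commands": [
    [[2,-0.4,0,0],[3,-0.4,0,0],[3.5,-0.5,0,0],[3.8,-0.5,0,0],[3.8,-0.5,0,0],[3.8,-0.5,0,0],[2.5,-0.5,0,0],[1.5,-0.3,0,0],[0.5,0,0,0],[0,0,1.5,0],[0,0,2,0],[0,0,2,0],[0,0,1.5,0],[0,0,1.5,0],[0,0,0.6,0],[0,0,0,0],[0,0,0,0]]
  ],
  "claw": 7
}}

```text
t: 22.57
tool_pos: [0.6097, -0.0008, 0.0344]
orientation: [-2.22, -2.222, 0.001]
force: [0.2, 0.7, -0.2]
opening: 0.0698
```

Request:
{"name": "carry_out", "arguments": {
  "commands": [
    [[0,0,0,0],[0,0,0,0],[0,0,0,0],[0,0,0,0],[0,0,0,0],[0,0,0,0]]
  ],
  "claw": 3.5,
  "grip_force": 15
}}

```text
t: 23.07
tool_pos: [0.6104, 0.0, 0.0355]
orientation: [2.219, 2.223, 0.001]
force: [0.3, -0.1, 4.7]
opening: 0.0457
```

Request:
{"name": "carry_out", "arguments": {
  "commands": [
    [[0,0,-0.5,0],[0,0,-1,0],[0,0,-2,0],[0,0,-2,0],[0,0,-1,0],[0,0,0,0],[0,0,0,0]]
  ]
}}

```text
t: 23.65
tool_pos: [0.6103, 0.0001, 0.1004]
orientation: [2.219, 2.222, 0.002]
force: [-0.1, -0.3, -1.4]
opening: 0.0458
```

```bash
python3 -c "
from h import *
cv2.imwrite('pics/w11.png',robot.read_camera('wrist')[:,:,::-1])
go(.662,-.088,.105,90)"
```

```text
t23.70 pos [6.094e-01 1.000e-04 9.910e-02] th 90.11 zax [-0.001 -0.    -1.   ] q6 -0.09 F [-0.3  0.5 -1. ] op 45.9
roll 0.11
shift cm [-8.81  5.26 -0.59]
```

View pics/w11.png

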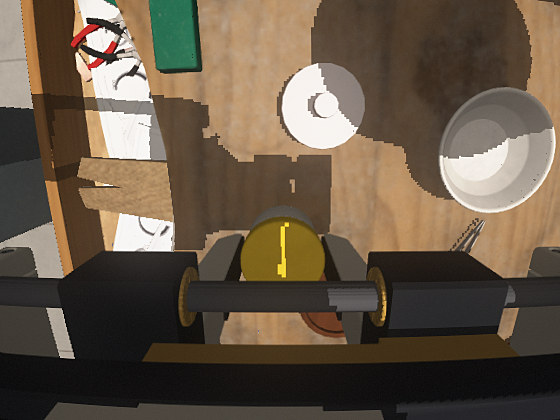

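Request:
{"name": "carry_out", "arguments": {
  "commands": [
    [[-1,0.6,0,0],[-1.5,1,0,0],[-2,1.2,0,0],[-2,1.2,0,0],[-1.3,0.8,0,0],[-1,0.4,0,0],[0,0,0,0],[0,0,0,0]]
  ]
}}

```text
t: 24.37
tool_pos: [0.6613, -0.0882, 0.0984]
orientation: [-2.219, -2.221, 0.001]
force: [0.4, 0.0, -0.7]
opening: 0.046
```

```bash
python3 -c "
from h import *
cv2.imwrite('pics/w12.png',robot.read_camera('wrist')[:,:,::-1])
go(.662,-.0877,.041,90)"
```

```text
t24.42 pos [ 0.6612 -0.0875  0.0986] th 90.08 zax [-0.002  0.001 -1.   ] q6 -0.21 F [-0.3 -0.1 -0.5] op 45.8
roll 0.08
shift cm [-0.02  0.08  5.76]
```

View pics/w12.png

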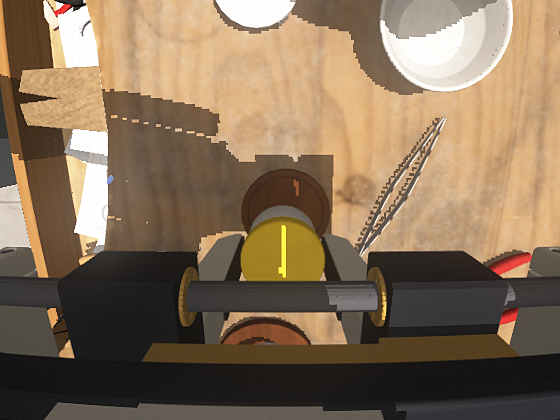

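```bash
python3 -c "
from h import *
print(cast('wrist',[(242,208),(329,208),(285,169)],.01), circ(cast('wrist',[(242,208),(329,208),(285,169),(255,181),(316,180)],.01)))"
```

```text
[[ 0.62730513 -0.08153296  0.01      ]
 [ 0.70047703 -0.08140907  0.01      ]
 [ 0.6633555  -0.04868591  0.01      ]] (array([ 0.664 , -0.0853]), 0.0736)
```

Request:
{"name": "carry_out", "arguments": {
  "commands": [
    [[0.05,0.1,1,0],[0,0,2,0],[0,0,1.5,0],[0,0,0.5,0],[0,0,0.4,0],[0,0,0.2,0],[0,0,0,0],[0,0,0,0]]
  ]
}}

```text
t: 25.08
tool_pos: [0.6635, -0.0874, 0.0445]
orientation: [2.219, 2.223, 0.001]
force: [0.3, 0.2, -0.9]
opening: 0.0457
```

Request:
{"name": "carry_out", "arguments": {
  "commands": [
    [[0,0,0.1,0],[0,0,0,0],[0,0,0,0]]
  ]
}}

```text
t: 25.33
tool_pos: [0.6633, -0.0874, 0.0432]
orientation: [2.219, 2.223, 0.001]
force: [-0.4, -0.2, -0.1]
opening: 0.0458
```

Request:
{"name": "carry_out", "arguments": {
  "commands": [
    [[0,0,0.1,0],[0,0,0.1,0],[0,0,0,0],[0,0,0,0]]
  ]
}}

```text
t: 25.67
tool_pos: [0.6632, -0.0874, 0.0414]
orientation: [2.219, 2.223, 0.0]
force: [-2.2, 0.3, 5.7]
opening: 0.0458
```

Request:
{"name": "carry_out", "arguments": {
  "commands": [
    [[0,0,0,0],[0,0,0,0],[0,0,0,0],[0,0,0,0],[0,0,-1,0],[0,0,-2,0],[0,0,-3,0],[0,0,-2.5,0],[0,0,0,0],[0,0,0,0]]
  ],
  "claw": 7
}}

```text
t: 26.5
tool_pos: [0.6648, -0.0877, 0.1292]
orientation: [2.216, 2.22, 0.005]
force: [-0.0, 0.1, -0.8]
opening: 0.0698
```

```bash
python3 -c "
from h import *
cv2.imwrite('pics/w13.png',robot.read_camera('wrist')[:,:,::-1])
cv2.imwrite('pics/s13.png',robot.read_camera('scene')[:,:,::-1])
go(.6417,.085,.13,90)"
```

```text
t26.60 pos [ 0.6626 -0.0872  0.1253] th 90.10 zax [-0.001  0.    -1.   ] q6 -0.21 F [-0.3  0.1  0.8] op 70.1
roll 0.1
shift cm [17.22 -2.09 -0.47]
```

View pics/w13.png

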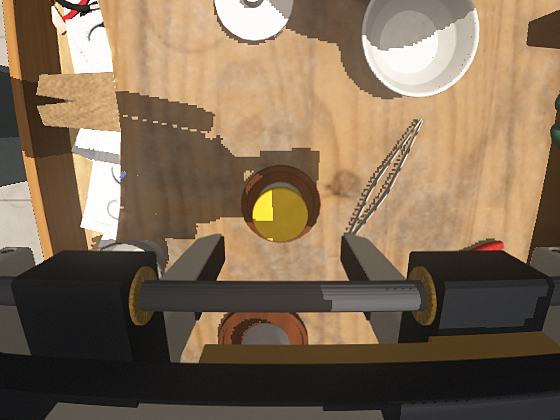

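View pics/s13.png

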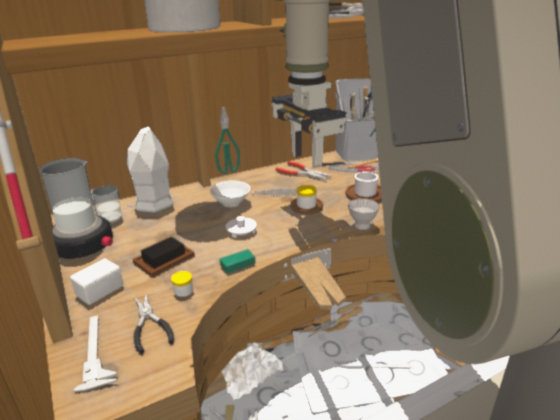

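Jar is in the small holder (wrist (281,214)), upright. Now the lid.

Request:
{"name": "carry_out", "arguments": {
  "commands": [
    [[1.5,-0.3,0,0],[2.5,-0.4,0,0],[3.2,-0.4,0,0],[3.2,-0.4,0,0],[3,-0.4,0,0],[2.2,-0.2,0,0],[1.2,0,0,0],[0.4,0,0,0],[0,0,0,0],[0,0,0,0]]
  ],
  "claw": 4
}}

```text
t: 27.43
tool_pos: [0.6415, 0.0839, 0.1251]
orientation: [-2.219, -2.223, 0.002]
force: [0.5, -0.3, -1.0]
opening: 0.0404
```

```bash
python3 -c "
from h import *
cv2.imwrite('pics/w14.png',robot.read_camera('wrist')[:,:,::-1])
go(.6417,.085,.024,90)"
```

```text
t27.48 pos [0.6416 0.0834 0.1253] th 90.05 zax [-0.001 -0.001 -1.   ] q6 0.05 F [0.1 0.3 0.2] op 40.1
roll 0.05
shift cm [1.600e-01 1.000e-02 1.013e+01]
```

View pics/w14.png

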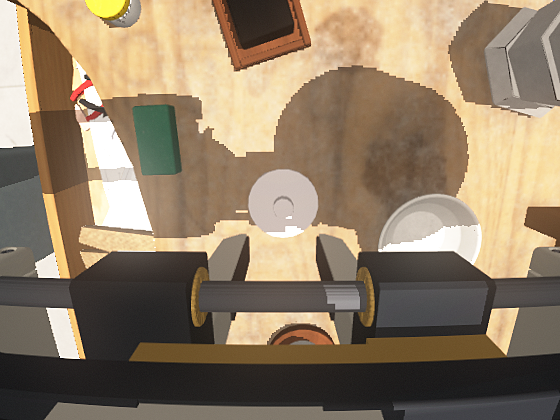

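```bash
python3 -c "
from h import *
print(circ(cast('wrist',[(248,204),(318,204),(283,169.5),(283,238)],.014)),cast('wrist',[(284,205.5)],.030))
print(circ(cast('wrist',[(249,208),(317,198),(260,179),(306,229)],.014)))
go(.643,.087,.0305,90)"
```

```text
(array([0.6424, 0.0865]), 0.0644) [[0.64320364 0.0898538  0.03      ]]
(array([0.6425, 0.0864]), 0.0632)
t27.48 pos [0.6416 0.0834 0.1253] th 90.05 zax [-0.001 -0.001 -1.   ] q6 0.05 F [0.1 0.3 0.2] op 40.1
roll 0.05
shift cm [0.36 0.14 9.48]
```

Request:
{"name": "carry_out", "arguments": {
  "commands": [
    [[0.3,0.05,1,0],[0,0,2,0],[0,0,2,0],[0,0,2,0],[0,0,1.3,0],[0,0,0.6,0],[0,0,0.3,0],[0,0,0.2,0],[0,0,0,0],[0,0,0,0]]
  ]
}}

```text
t: 28.32
tool_pos: [0.6431, 0.0877, 0.0329]
orientation: [2.219, 2.222, 0.002]
force: [-0.6, 0.0, 0.1]
opening: 0.04
```

```bash
python3 -c "
from h import *
go(.643,.086,.031,90)"
```

```text
t28.32 pos [0.6431 0.0877 0.0329] th 90.10 zax [ 0.002  0.    -1.   ] q6 0.05 F [-0.6  0.   0.1] op 40.0
roll 0.1
shift cm [-0.17 -0.01  0.19]
```

Request:
{"name": "carry_out", "arguments": {
  "commands": [
    [[-0.1,0,0.15,0],[0,0,0,0],[0,0,0,0]]
  ]
}}

```text
t: 28.57
tool_pos: [0.6424, 0.0866, 0.0306]
orientation: [2.219, 2.223, 0.001]
force: [0.0, -0.1, 0.1]
opening: 0.0399
```

Request:
{"name": "carry_out", "arguments": {
  "commands": [
    [[0,0,0,0],[0,0,0,0],[0,0,0,0],[0,0,0,0],[0,0,0,0],[0,0,0,0]]
  ],
  "claw": 1,
  "grip_force": 30
}}

```text
t: 29.07
tool_pos: [0.6421, 0.0867, 0.0302]
orientation: [-2.219, -2.223, -0.0]
force: [-0.8, 0.5, 1.2]
opening: 0.0168
```

Request:
{"name": "carry_out", "arguments": {
  "commands": [
    [[0,0,-0.5,0],[0,0,-1,0],[0,0,-2,0],[0,0,-2,0],[0,0,-2,0],[0,0,-1.5,0],[0,0,-1,0],[0,0,0,0],[0,0,0,0]]
  ]
}}

```text
t: 29.82
tool_pos: [0.6425, 0.0867, 0.1308]
orientation: [2.219, 2.223, 0.002]
force: [0.1, 0.1, -1.2]
opening: 0.0166
```

```bash
python3 -c "
from h import *
cv2.imwrite('pics/w15.png',robot.read_camera('wrist')[:,:,::-1])
cv2.imwrite('pics/t15.png',robot.read_camera('top')[:,:,::-1])
cv2.imwrite('pics/s15.png',robot.read_camera('scene')[:,:,::-1])
go(.647,-.244,.12,90)"
```

```text
t29.97 pos [0.6411 0.0866 0.1284] th 90.10 zax [-0.003 -0.    -1.   ] q6 0.05 F [-0.4 -0.5 -1.3] op 16.9
roll 0.1
shift cm [-33.06   0.59   0.84]
```

View pics/w15.png

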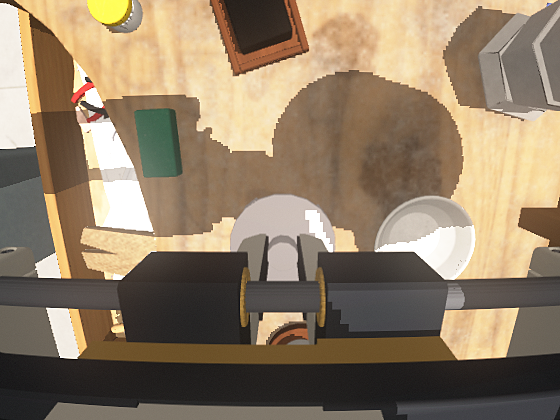

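View pics/s15.png

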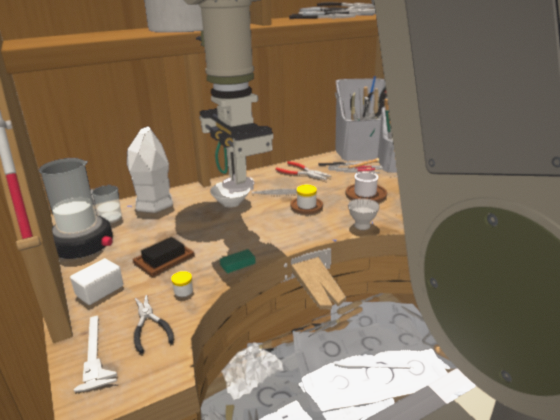

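View pics/t15.png

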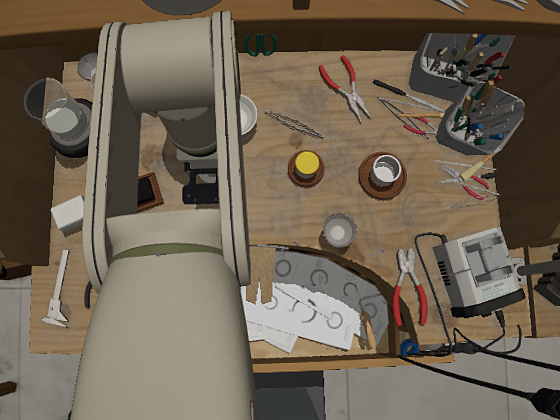

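Run:
```python
from h import *
im=cv2.imread('pics/t15.png')
cv2.imwrite('pics/c15.png',cv2.resize(im[140:250,280:430],None,fx=5,fy=5,interpolation=cv2.INTER_CUBIC))
im=cv2.imread('pics/w15.png')
cv2.imwrite('pics/cw15.png',cv2.resize(im[180:260,210:350],None,fx=5,fy=5,interpolation=cv2.INTER_CUBIC))
```

```text
(no output)
```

View pics/c15.png

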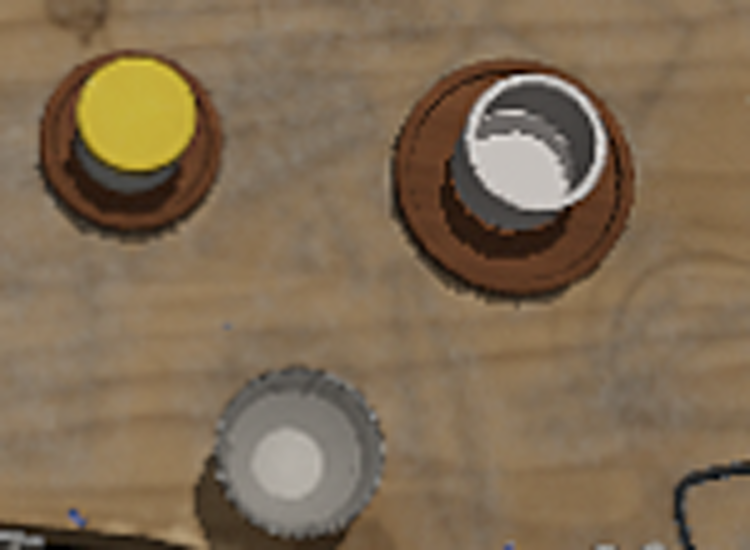

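View pics/cw15.png

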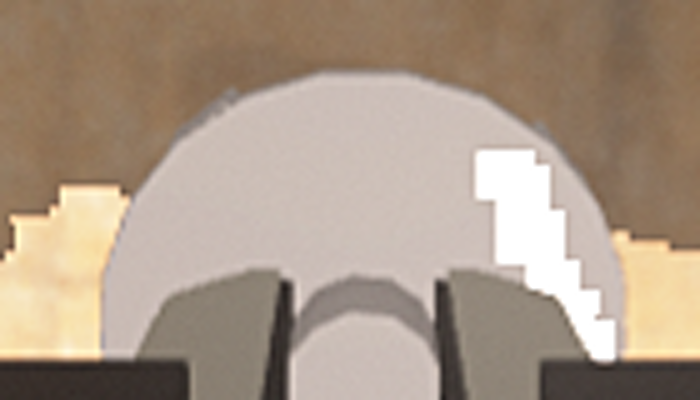

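Run:
```python
from h import *
print("tub",circ(cast("top",cB([(465,143),(607,143),(536,72),(536,213),(487,92),(586,92),(486,192),(586,192)]),.048)))
print("jar",circ(cast("top",cB([(76,115),(197,115),(137,55),(137,173)]),.047)))
print("hold",circ(cast("top",cB([(40,145),(222,145),(60,95),(205,195),(62,205),(218,120),(130,50)]),.010)))
W=cB([(102,290),(625,290),(135,200),(590,200),(240,95),(490,95),(365,71)],(210,180))
for z in (.108,.112,.116): print("lid",circ(cast("wrist",W,z)))
```

```text
tub (array([ 0.6471, -0.2457]), 0.0572)
jar (array([ 0.6629, -0.0887]), 0.0477)
hold (array([ 0.6618, -0.0893]), 0.0745)
lid (array([0.6412, 0.0869]), 0.065)
lid (array([0.6412, 0.0885]), 0.0635)
lid (array([0.6412, 0.0901]), 0.062)
```

Tub in the top crop at (536,143) → (0.647,−0.246); jar at (137,115) is within 1–2 mm of its holder's centre; cup unmoved. The lid sits centred in the jaws. Carrying it over the tub.

Request:
{"name": "carry_out", "arguments": {
  "commands": [
    [[-1,0,0,0],[-2,0.1,0,0],[-3,0.1,0,0],[-3.3,0.1,0,0],[-3.3,0.1,0,0],[-3.3,0.1,0,0],[-3.3,0.1,0,0],[-3.3,0,0,0],[-3.3,0,0,0],[-3,0,0,0],[-2.3,0,0,0],[-1.3,0,0,0],[-0.7,0,0,0],[0,0,0,0],[0,0,0,0],[0,0,0,0]]
  ]
}}

```text
t: 31.3
tool_pos: [0.6488, -0.2428, 0.1299]
orientation: [-2.217, -2.224, -0.0]
force: [-0.6, 0.3, -1.6]
opening: 0.0167
```

```bash
python3 -c "
from h import *
cv2.imwrite('pics/w16.png',robot.read_camera('wrist')[:,:,::-1])
go(.6473,-.2445,.084,90)"
```

```text
t31.35 pos [ 0.6489 -0.2427  0.13  ] th 90.20 zax [-0.     0.001 -1.   ] q6 -0.44 F [-0.2  0.6 -0.6] op 17.1
roll 0.2
shift cm [-0.18 -0.16  4.6 ]
```

View pics/w16.png

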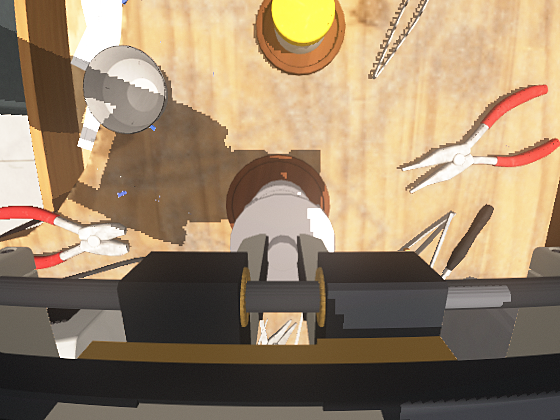

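Request:
{"name": "carry_out", "arguments": {
  "commands": [
    [[-0.18,-0.16,1,0],[0,0,1.5,0],[0,0,1,0],[0,0,0.5,0],[0,0,0.3,0],[0,0,0.3,0],[0,0,0,0],[0,0,0,0]]
  ]
}}

```text
t: 32.02
tool_pos: [0.6473, -0.2463, 0.0844]
orientation: [2.219, 2.223, 0.0]
force: [0.1, -0.4, -0.7]
opening: 0.0165
```

```bash
python3 -c "
from h import *
cv2.imwrite('pics/w17.png',robot.read_camera('wrist')[:,:,::-1])
cv2.imwrite('pics/s17.png',cv2.resize(robot.read_camera('scene')[130:250,300:460,::-1],None,fx=4,fy=4))
go(.6473,-.2445,.076,90)"
```

```text
t32.12 pos [ 0.6476 -0.2464  0.0849] th 90.10 zax [ 0.001 -0.001 -1.   ] q6 -0.44 F [-0.   0.2 -1.6] op 17.0
roll 0.1
shift cm [ 0.19 -0.03  0.89]
```

View pics/s17.png

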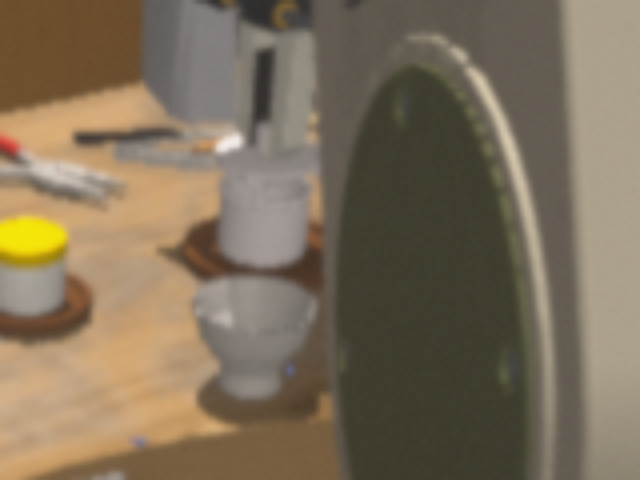

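View pics/w17.png

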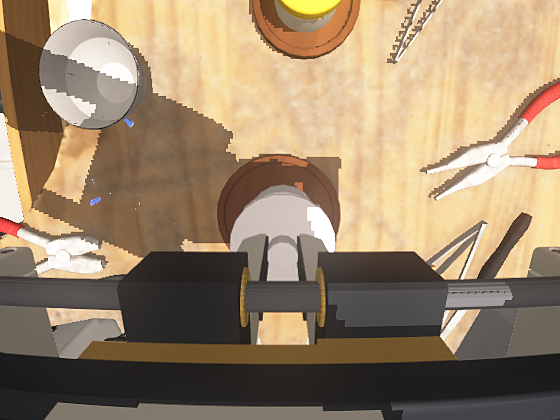

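Request:
{"name": "carry_out", "arguments": {
  "commands": [
    [[0.15,0,0,0],[0,0,0.3,0],[0,0,0.3,0],[0,0,0.2,0],[0,0,0,0],[0,0,0,0]]
  ]
}}

```text
t: 32.62
tool_pos: [0.6468, -0.2445, 0.0756]
orientation: [-2.219, -2.223, 0.0]
force: [-0.7, -0.6, -0.7]
opening: 0.0171
```

Request:
{"name": "carry_out", "arguments": {
  "commands": [
    [[0,0,0.2,0],[0,0,0.1,0],[0,0,0,0],[0,0,0,0]]
  ]
}}

```text
t: 32.95
tool_pos: [0.6471, -0.2447, 0.0732]
orientation: [2.219, 2.223, -0.0]
force: [1.2, -0.5, -1.0]
opening: 0.017
```

Request:
{"name": "carry_out", "arguments": {
  "commands": [
    [[0,0,0.1,0],[0,0,0.1,0],[0,0,0,0],[0,0,0,0]]
  ]
}}

```text
t: 33.28
tool_pos: [0.6472, -0.2447, 0.0711]
orientation: [2.219, 2.223, 0.0]
force: [0.9, -0.1, -0.2]
opening: 0.0164
```

Request:
{"name": "carry_out", "arguments": {
  "commands": [
    [[0,0,0.1,0],[0,0,0,0],[0,0,0,0]]
  ]
}}

```text
t: 33.53
tool_pos: [0.6469, -0.2445, 0.0697]
orientation: [-2.219, -2.223, 0.0]
force: [-0.1, -0.3, -1.9]
opening: 0.0174
```

Request:
{"name": "carry_out", "arguments": {
  "commands": [
    [[0,0,0.1,0],[0,0,0,0],[0,0,0,0]]
  ]
}}

```text
t: 33.78
tool_pos: [0.6469, -0.2445, 0.0688]
orientation: [-2.219, -2.223, 0.0]
force: [-0.2, 0.1, -1.8]
opening: 0.0168
```

Request:
{"name": "carry_out", "arguments": {
  "commands": [
    [[0,0,0.1,0],[0,0,0,0],[0,0,0,0]]
  ]
}}

```text
t: 34.03
tool_pos: [0.6472, -0.2446, 0.0682]
orientation: [2.219, 2.223, 0.0]
force: [0.4, 0.3, -1.0]
opening: 0.0169
```

Request:
{"name": "carry_out", "arguments": {
  "commands": [
    [[0,0,0.1,0],[0,0,0,0],[0,0,0,0]]
  ]
}}

```text
t: 34.28
tool_pos: [0.6474, -0.2448, 0.0682]
orientation: [2.219, 2.223, 0.0]
force: [-2.3, 0.7, 6.2]
opening: 0.017
```

Request:
{"name": "carry_out", "arguments": {
  "commands": [
    [[0,0,0.1,0],[0,0,0,0],[0,0,0,0]]
  ]
}}

```text
t: 34.53
tool_pos: [0.6475, -0.2448, 0.0681]
orientation: [2.219, 2.223, 0.0]
force: [-6.2, 2.1, 10.7]
opening: 0.0171
```

Request:
{"name": "carry_out", "arguments": {
  "commands": [
    [[0,0,0.1,0],[0,0,0,0],[0,0,0,0]]
  ]
}}

```text
t: 34.78
tool_pos: [0.6477, -0.2449, 0.0681]
orientation: [2.218, 2.222, 0.001]
force: [-7.2, 3.0, 16.3]
opening: 0.0169
```

```bash
python3 -c "
from h import *
cv2.imwrite('pics/s18.png',cv2.resize(robot.read_camera('scene')[130:250,300:460,::-1],None,fx=4,fy=4))
st()"
```

```text
t34.83 pos [ 0.6477 -0.2449  0.0681] th 90.11 zax [ 0.001 -0.001 -1.   ] q6 -0.44 F [-8.4  3.4 15.8] op 17.0
```

View pics/s18.png

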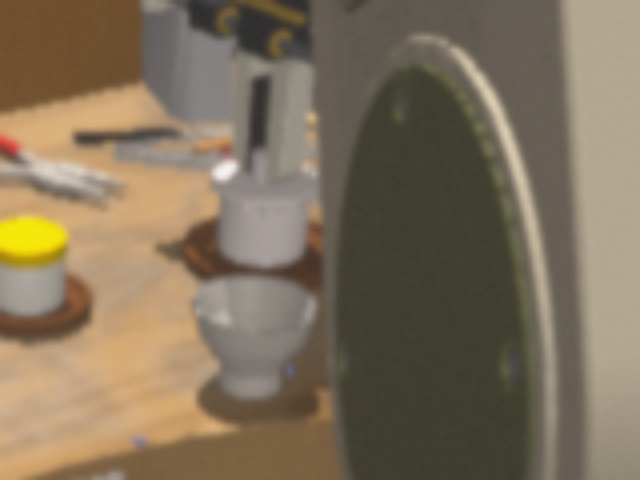

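TCP has stopped at z = 0.068 (the fully seated height predicted) with 16 N pressing. Release, then press the knob top with closed fingers.

Request:
{"name": "carry_out", "arguments": {
  "commands": [
    [[0,0,-0.2,0],[0,0,0,0],[0,0,0,0],[0,0,0,0],[0,0,-1,0],[0,0,-1,0],[0,0,-1,0],[0,0,0,0],[0,0,0,0]]
  ],
  "claw": 4
}}

```text
t: 35.58
tool_pos: [0.6483, -0.2452, 0.0992]
orientation: [2.217, 2.221, 0.002]
force: [-0.6, 0.3, -0.9]
opening: 0.04
```

Request:
{"name": "carry_out", "arguments": {
  "commands": [
    [[0,0,0,0],[0,0,0,0],[0,0,0,0],[0,0,0,0],[0,0,0,0],[0,0,0,0]]
  ],
  "claw": 0
}}

```text
t: 36.08
tool_pos: [0.647, -0.2446, 0.0968]
orientation: [-2.219, -2.223, 0.0]
force: [-0.6, 0.8, -0.2]
opening: 0.0043
```

```bash
python3 -c "
from h import *
cv2.imwrite('pics/w19.png',robot.read_camera('wrist')[:,:,::-1])
cv2.imwrite('pics/s19.png',cv2.resize(robot.read_camera('scene')[130:250,300:460,::-1],None,fx=4,fy=4))
go(.6473,-.2448,.084)"
```

```text
t36.18 pos [ 0.6471 -0.2446  0.097 ] th 90.10 zax [-0.  0. -1.] q6 -0.44 F [ 0.2 -0.4  0.5] op 0.6
shift cm [-0.02  0.02  1.3 ]
```

View pics/w19.png

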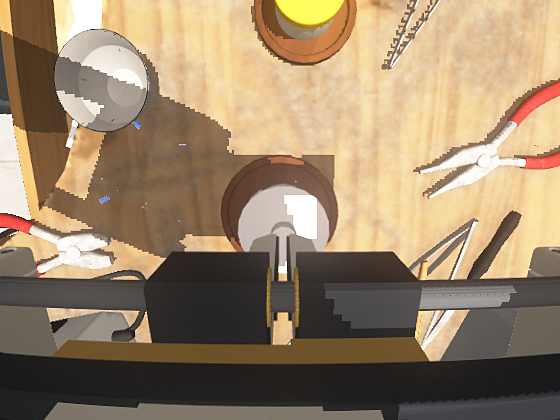

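View pics/s19.png

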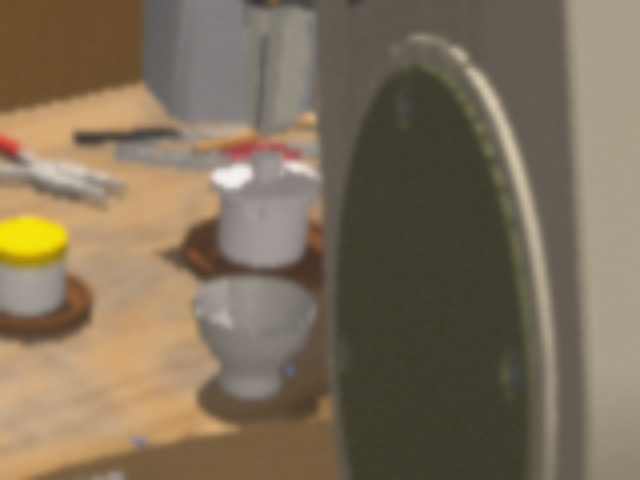

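Lid sits on the tub, roughly level (crop (265,175)). Press the knob to check.

Request:
{"name": "carry_out", "arguments": {
  "commands": [
    [[0,0,0.5,0],[0,0,0.4,0],[0,0,0.2,0],[0,0,0,0],[0,0,0,0]]
  ]
}}

```text
t: 36.6
tool_pos: [0.6468, -0.2445, 0.0856]
orientation: [-2.219, -2.223, 0.0]
force: [0.7, 0.0, -0.4]
opening: 0.0003
```

Request:
{"name": "carry_out", "arguments": {
  "commands": [
    [[0,0,0.2,0],[0,0,0,0],[0,0,0,0]]
  ]
}}

```text
t: 36.85
tool_pos: [0.6471, -0.2447, 0.0841]
orientation: [2.219, 2.223, -0.0]
force: [0.6, -0.1, -0.2]
opening: 0.0003
```

Request:
{"name": "carry_out", "arguments": {
  "commands": [
    [[0,0,0.15,0],[0,0,0,0],[0,0,0,0]]
  ]
}}

```text
t: 37.1
tool_pos: [0.6471, -0.2446, 0.0825]
orientation: [-2.219, -2.223, 0.0]
force: [-1.2, -1.2, -0.2]
opening: 0.0004
```

Request:
{"name": "carry_out", "arguments": {
  "commands": [
    [[0,0,0.1,0],[0,0,0,0],[0,0,0,0]]
  ]
}}

```text
t: 37.35
tool_pos: [0.6473, -0.2447, 0.0824]
orientation: [2.219, 2.223, 0.0]
force: [-2.4, 1.3, 4.4]
opening: 0.0004
```

Contact at knob height 0.068, as expected for a seated lid. Press to ~15–20 N for certainty.

Request:
{"name": "carry_out", "arguments": {
  "commands": [
    [[0,0,0.1,0],[0,0,0,0],[0,0,0,0]]
  ]
}}

```text
t: 37.6
tool_pos: [0.6477, -0.2449, 0.0824]
orientation: [2.218, 2.222, 0.001]
force: [-3.7, 2.2, 10.3]
opening: 0.0002
```

Request:
{"name": "carry_out", "arguments": {
  "commands": [
    [[0,0,0.1,0],[0,0,0,0],[0,0,0,0]]
  ]
}}

```text
t: 37.85
tool_pos: [0.648, -0.245, 0.0825]
orientation: [2.218, 2.222, 0.001]
force: [-5.5, 1.8, 15.1]
opening: 0.0004
```

Request:
{"name": "carry_out", "arguments": {
  "commands": [
    [[0,0,0.1,0],[0,0,0,0],[0,0,0,0]]
  ]
}}

```text
t: 38.1
tool_pos: [0.6484, -0.2452, 0.0826]
orientation: [2.217, 2.221, 0.002]
force: [-6.9, 2.8, 20.3]
opening: 0.0002
```

Request:
{"name": "carry_out", "arguments": {
  "commands": [
    [[0,0,-0.5,0],[0,0,-2,0],[0,0,-3,0],[0,0,-3,0],[0,0,-2,0],[3,-1,0,0],[3.8,-1,0,0],[3.8,-1,0,0],[3.8,-1,0,0],[3.8,-1,0,0],[3.8,-1,0,0],[3.8,-1,0,0],[3.8,-1,0,0],[3.8,0,0,0],[2,0,0,0],[0,0,0,0],[0,0,0,0]]
  ]
}}

```text
t: 39.52
tool_pos: [0.5662, 0.1102, 0.1834]
orientation: [2.217, 2.226, -0.0]
force: [0.6, 0.1, 0.2]
opening: 0.0005
```

```bash
python3 -c "
from h import *
st()
t=robot.read_camera('top');cv2.imwrite('pics/t20.png',t[:,:,::-1])
cv2.imwrite('pics/c20.png',cv2.resize(t[140:250,280:430,::-1],None,fx=5,fy=5,interpolation=cv2.INTER_CUBIC))
s=robot.read_camera('scene')
cv2.imwrite('pics/s20.png',cv2.resize(s[150:230,310:410,::-1],None,fx=8,fy=7,interpolation=cv2.INTER_CUBIC))"
```

```text
t39.52 pos [0.5662 0.1102 0.1834] th 90.25 zax [-0. -0. -1.] q6 0.10 F [0.6 0.1 0.2] op 0.5
```

View pics/t20.png

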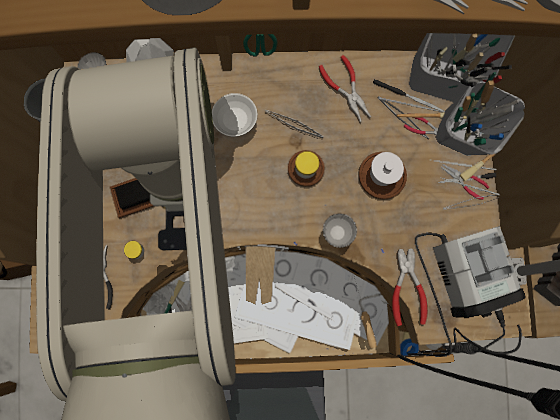

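View pics/c20.png

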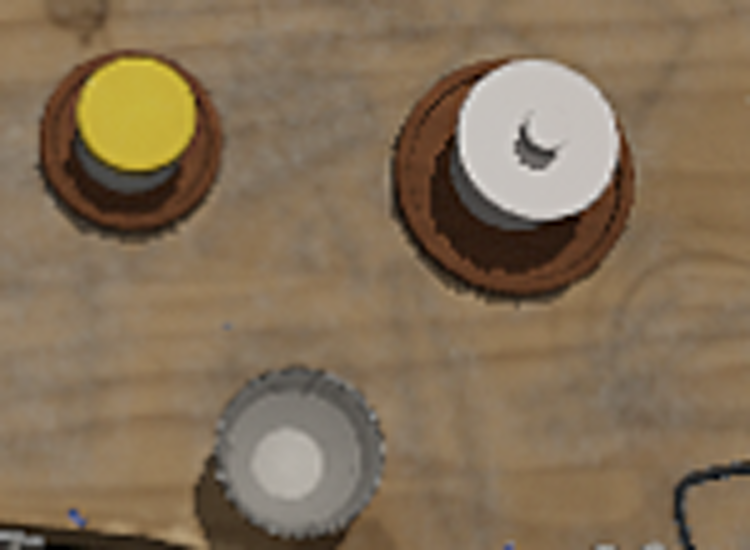

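View pics/s20.png

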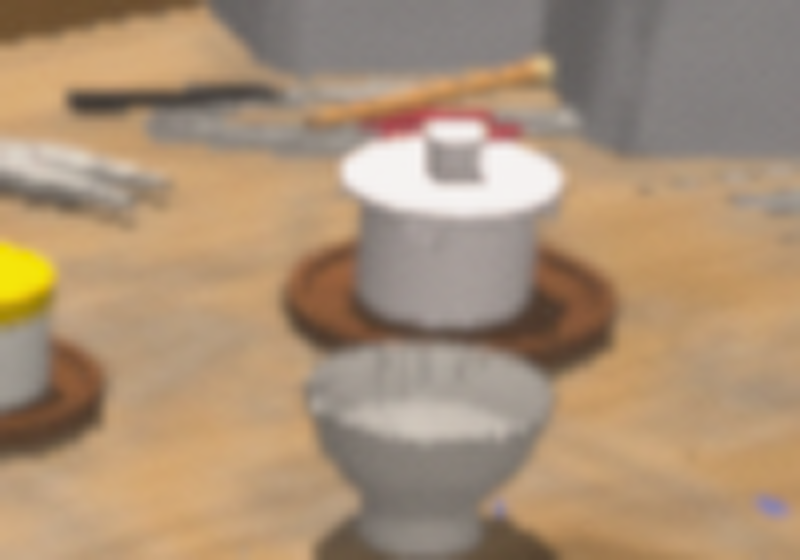

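Run:
```python
from h import *
L=cast("top",cB([(457,140),(620,140),(538,59),(538,221),(480,83),(596,83),(480,197),(596,197)]),.052);print("lid",circ(L)); print("knob",circ(cast("top",cB([(524,125),(567,125),(545,108),(530,112),(560,112)]),.068)))
s=robot.read_camera('scene')
t=np.linspace(0,2*np.pi,73)
for z in (.048,.052):
  q=proj('scene',np.c_[.647+.0325*np.cos(t),-.245+.0325*np.sin(t),0*t+z]); print(z,q[q[:,0].argmin()],q[q[:,0].argmax()],q[:,1].min(),q[:,1].max())
cv2.imwrite('pics/s21.png',cv2.resize(s[160:200,340:395,::-1],None,fx=14,fy=14,interpolation=cv2.INTER_NEAREST))
```

```text
lid (array([ 0.647 , -0.2456]), 0.0655)
knob (array([ 0.6468, -0.2445]), 0.0172)
0.048 [352.00604162 175.59382713] [379.55606326 176.72954031] 170.6198420266948 181.51683850112371
0.052 [352.08750323 174.05567209] [379.68534119 175.18145761] 169.1098602855847 179.94207522376962
```

View pics/s21.png

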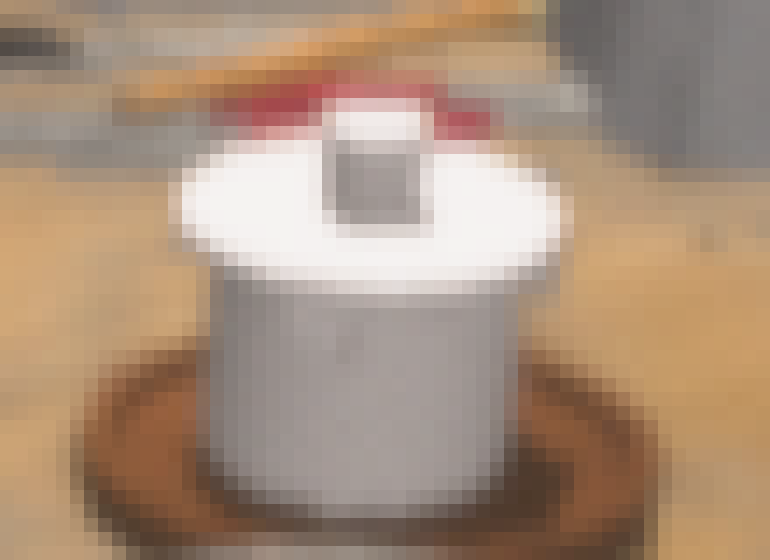

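Scene crop: plate tips at rows ~174.6 / 175.4, against 174.1 / 175.2 computed for a level seated lid. In the top view, lid and tub centres agree to under 1 mm. Everything is in place, so I hand in.

```bash
python3 -c "
from h import *
st(); print(robot.close_job())"
```

```text
t39.67 pos [0.5666 0.108  0.1834] th 90.04 zax [-0.    -0.001 -1.   ] q6 0.10 F [ 0.   0.1 -0.2] op 0.6
the job is handed in; nothing more can be done
None
```

I parked the flux jar on the bench, moved the block to the oblong holder, the tub to the large round one and the jar to the small round one. I then put the lid on the tub, pressed it to 16 N in the grip and to 20 N on the knob's top, and handed in at about 40 s.

**Last checks:**

| Check | Result |
|---|---|
| Block to oblong holder | about 2 mm between centres |
| Jar to small holder | about 1–2 mm between centres |
| Tub to round holder | about 2–3 mm between centres |
| Lid to tub, sideways | under 1 mm between centres |
| Lid height above the tub's origin | about 32 mm, from the contact heights; it did not give under 20 N |
| Lid tilt | looks level in the scene view, though the camera only resolves about 0.03 rad |
| Steel cup | same pixels as at the start |

**Weaker points:**
- The wrist camera read up to about 4 mm more in y than the top camera, so I split the difference for the targets.
- The arm hid the wax block in the last top picture. I last saw it when I lifted the lid. It looked undisturbed by eye, and no move touched it.
- I last measured the block right after placing it. In the last top picture it is partly hidden by the arm, and I did not measure it again.

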